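# Hang the dial gauge on the sprung safety hook

### The arm

A 7-joint arm with a two-finger parallel gripper is mounted at the origin on the work surface. World frame = base frame: x ahead of the robot, y to its left, z up, the work surface at z = 0. Lengths are in m, angles in rad, forces in N, time in s.
With the tool pointing down it reaches from about 0.35 to 0.9 m from the base axis. Payload 8.1 kg.
Tool frame: the origin (TCP) lies at the very end of the fingers, on their centre line; the grasp point (between the pads) lies 19 mm behind it (arm.grasp_offset is the distance from the TCP to the grasp point, in m); z points along the fingers, y is the direction in which the jaws open and shut (so a half turn about z gives the same grasp; the last joint's range is limited). The gripper opens to 92 mm and grips with 3 to 60 N. Pads are 19 mm wide; open, the fingers measure 130 mm over their backs; the gripper's body (75 mm by 190 mm) begins 47 mm behind the grasp point.
Start: joints at [-1.45, 0.434, 0.025, 1.573, -0.012, 1.134, -0.075], TCP at [0.139, 0.609, 0.201] pointing down, gripper open.
Joint ranges: [-2.62, 2.62], [-0.44, 2.09], [-1.27, 1.32], [0.08, 2.57], [-1.32, 4.46], [0.12, 2], [-2.74, 2.74]. Speed limits (rad/s): [2.22, 2.22, 3.01, 3.01, 3.14, 3.14, 3.14].

### API

Orientations are given as a rotation vector (axis times angle).
In Python, from cell import arm, eyes, workorder gives the robot as it stands.
- The arm moves only by the shell command python3 -m inch 'ROWS' [FORCE]. ROWS is JSON, a list that holds one entry, the list of rows, each a list of 5 numbers: the closure, from 0 (fully open) to 1 (shut), then the shift along the tool's x, y, z in mm, then the turn about the tool's z in degrees. A call has 1 to 12 rows; each row shifts and turns the pose as measured when the row begins, along the tool's axes as they then stand; what a row does not reach is not made up. A row lasts 1/10 s, in which the tool goes at most 50 mm and 8.59 degrees, less where a joint would pass 70% of its speed; a pose out of reach is approached as far as the arm can. A call with a gripper value outside its range is refused whole. The fingers move at their own pace and stop on an object; FORCE is the grip in N (left out, the last holds). Time passes only in rows, so rows that do not move let the fingers close. It gives the time, the measured TCP pose, the force and the opening at its end, in the units of the state.
- arm.observe(): the state, without advancing time (a new reading comes with each control period).
- eyes.get_image(name): name is "side" or "top"; returns a dict with "frame" (480x640x3 uint8, blue, green, red), "intrinsics" (3x3 intrinsics, pixels), "rvec" (rotation vector, rad) and "tvec" (3), from world to camera coordinates, as OpenCV has them. Camera axes: x right, y down, z forward; pixel columns grow to the right and rows downward; lengths in m; the calibration is good to about 2 mm. A picture is of the moment at which its call begins. There is no depth.
- workorder.sign_off(): hands the job in, once; it reports no verdict.
The state is a dict: "clock": time; "joints": joint angles; "dq": joint speeds; "joint_efforts": joint torques, N m; "position": TCP position; "ee_rot": TCP orientation; "force": force on the tool from outside, world axes, zero at the start; "ft_torque": the same for the moment, N m; "width": opening from 0.0 (shut) to 1.0 (fully open).
Only numpy, scipy, OpenCV 4.12 (cv2) and the standard library are available. Lean on these libraries where they do the work, as an engineer would, in place of code of your own. Each camera call takes 0.05 s, during which the arm holds its last target.

### The job

Take the dial gauge out of its rack and hang it by its eye on the retort stand's hook with the dial facing outward, away from the post: push the spring collar back with the plate and lower it behind the upturned lip until it hangs fully down on the rod, clamped between collar and lip, then let go. Work gently by feel, never pressing on the stand harder than about 25 N, and do not drop the gauge onto the hook or disturb the other things on the bench.

Things in the scene. Friction and masses are not known exactly. Their poses are not given: they have to be found in the camera images.
- gauge_tab (a point): Grip point of the dial gauge, mid-thickness in the solid tab above its eye. Gauge: upright aluminium plate, 10 mm thick (its x), 70 wide (y), 180 high (z), 0.22 kg. This point: 165 mm above its foot, 15 below its top. Tab: 40 wide, 126 to 180 mm above the foot; grip across the 10 mm. The gauge stands loose in the rack, foot 8 mm above the table, dial looking nearly any way.
- gauge: The gauge; origin: middle of its foot (underside). Round white dial with black ticks and pointer (62 mm across, 5 proud, centre 60 mm above the foot) on the face looking along its own +x; the other face is bare. 40 mm wide from 98 mm up.
- gauge_eye (a point): Middle of the upper edge of the gauge's eye, mid-thickness, 126 mm above the foot; axes as the gauge. The eye is a through hole 18 mm wide (y), 28 high, from 98 to 126 mm above the foot. This edge bears on the hook rod when hung.
- gauge_edge (a point): Point on the gauge plate's side edge at its own +y, 35 mm from the middle, 60 mm above the foot; axes as the gauge.
- rack: Grey slotted rack fixed to the table, 60 x 110 x 32 mm; slot along its y, 12 mm wide, 76 long, 24 deep, its floor 8 mm above the table. Origin: centre of its underside.
- stand: Retort stand fixed to the table. Origin on the table under its post; z up, x level in the direction the hook points (outward, away from the post). Foot plate 150 x 110 x 14 mm, from x = -50 to +100. Post and its clamp (36 mm) end 170 mm above the table; the clamp's knob reaches y = +50.
- rod_root (a point): On the hook rod's axis, above the stand's origin, 155 mm above the table; axes as the stand. Round rod, 10 mm thick, level along x (top at 160), ending in an upturned lip 5 mm thick (x), 10 wide (y), top at 170. Clamped farther in or out each time: the lip's inner (post-side) face lies at x = 75 to 130 mm, not measured; feel for it. Pressed down, the rod gives 1 mm per 3 N, 8 mm at most.
- post_top (a point): Top of the stand's clamp, 14 mm above rod_root. Behind the lip rides a black spring collar, a disc 28 mm across, 6 thick, round the rod; at rest its front is 4 mm behind the lip's inner face. It yields along the rod at 3 N, rising to 6 N at 12 mm (hard stop), and returns slowly, damped. The 10 mm plate fits behind the lip once the collar is pushed back over 6 mm; the spring then clamps it to the lip.
- jar: Bystander: small amber jar, 44 mm across, 55 high; origin at the centre of its underside
- screwdriver: Bystander: screwdriver, 160 mm, lying along its own x; origin under its middle
- bottle: Bystander: white plastic bottle with a cap, 68 mm across, 150 high; origin at the centre of its underside
- beaker: Bystander: glass beaker, 72 mm across, 90 high; origin at the centre of its underside
- wrench: Bystander: spanner, 150 mm, lying along its own x; origin under its middle
- carton: Bystander: cardboard carton 70 x 50 x 45 mm; origin at the centre of its underside
- clamp: Bystander: spare aluminium boss clamp with a black knob, about 36 x 64 x 30 mm; origin at the centre of its underside
Not all that is in view belongs to the job. What is shaped like the stand but green is not meant. There is more than one size of the gauge; the job needs the larger.

How it is judged:
By the outcome, as a careful person would: the job done as asked, in the order asked, and still so for the second after the job is handed in, with the robot touching nothing.
It also fails if it takes over 51 s, if anything falls off the work surface, if the arm or the gripper's body presses on something with over 40 N, if the wrist force passes 120 N, or if a joint passes its speed limit or range.

## Working session

There is one attempt and no reset: what is moved stays moved. The work goes in short steps, Python scripts to look and compute and a shell command to move; the robot and the scene stay as the last step left them, time stands still between calls to the robot, and variables do not carry over. Pictures are saved under pics/ and viewed, and the job is handed in when it is done.

```bash
ls; mkdir -p pics; python3 - <<'E'
from cell import arm, eyes, workorder
import cv2
print(arm.observe(), arm.grasp_offset)
for n in("side","top"):
    d=eyes.get_image(n); cv2.imwrite(f"pics/{n}0.png",d["frame"]); print(n,d["intrinsics"],d["rvec"],d["tvec"])
E
```

```text
pics
{'clock': 0.0, 'joints': array([-1.44961684,  0.43521695,  0.02495374,  1.57407669, -0.01160322,
        1.13398414, -0.07506415]), 'dq': array([-0.00037603, -0.00017846, -0.00081075,  0.00101888,  0.00018039,
        0.00010172, -0.00042851]), 'joint_efforts': array([-1.96187120e-04, -6.67849445e+01,  9.84974876e-01, -3.14467335e+01,
       -6.05249894e-02,  4.24798939e-02,  1.34370885e-04]), 'position': array([0.13862462, 0.60888177, 0.19975641]), 'ee_rot': array([-3.50801666e-01, -3.12190105e+00,  2.41838798e-03]), 'force': array([ 0.22676929,  0.3886538 , -0.0460128 ]), 'ft_torque': array([-0.0810893 ,  0.02013134,  0.01422994]), 'width': 1.0006134731419545} 0.0188
side [[471.23828712   0.         316.08646788]
 [  0.         471.23828712 242.2273074 ]
 [  0.           0.           1.        ]] [ 2.19092493 -0.71899025  0.30306951] [-0.36915723  0.26850188  1.127877  ]
top [[591.34826896   0.         326.56845169]
 [  0.         591.34826896 238.19665232]
 [  0.           0.           1.        ]] [ 2.10044949 -2.15520322  0.16284129] [0.00957556 0.47958151 1.48287652]
```

View pics/side0.png

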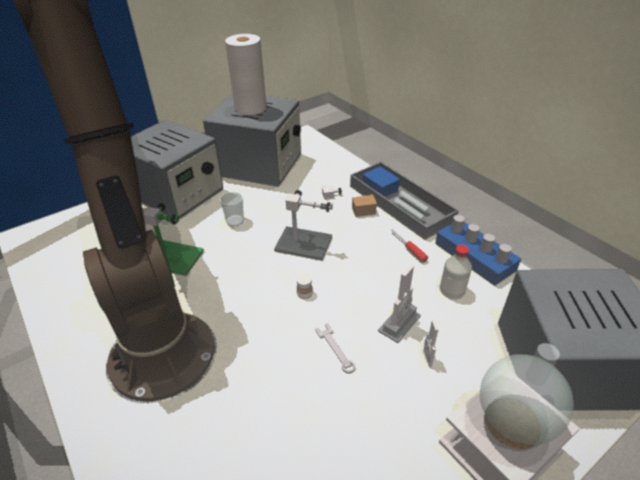

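View pics/top0.png

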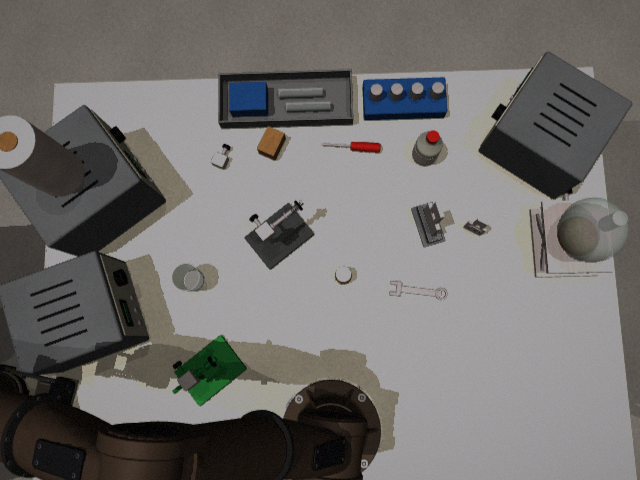

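```bash
cat > h.py <<'E'
import numpy as np, cv2
from scipy.spatial.transform import Rotation as R
from cell import arm, eyes, workorder
def crop(n,c,r,w,h,s,out,fr=None):
    d=eyes.get_image(n) if fr is None else {"frame":cv2.imread(fr)}
    f=d["frame"][r:r+h,c:c+w]; f=cv2.resize(f,None,fx=s,fy=s,interpolation=cv2.INTER_CUBIC)
    cv2.imwrite(out,f)
K={"side":(np.array([[471.23828712,0,316.08646788],[0,471.23828712,242.2273074],[0,0,1]]),np.array([2.19092493,-0.71899025,0.30306951]),np.array([-0.36915723,0.26850188,1.127877])),
"top":(np.array([[591.34826896,0,326.56845169],[0,591.34826896,238.19665232],[0,0,1]]),np.array([2.10044949,-2.15520322,0.16284129]),np.array([0.00957556,0.47958151,1.48287652]))}
def cam(n):
    k,r,t=K[n]; Rm=cv2.Rodrigues(r)[0]; return -Rm.T@t
def ray(n,px):
    k,r,t=K[n]; Rm=cv2.Rodrigues(r)[0]; return cam(n),Rm.T@np.linalg.inv(k)@np.array([*px,1.])
def atz(n,px,z):
    o,d=ray(n,px); return o+d*(z-o[2])/d[2]
def proj(n,P):
    k,r,t=K[n]; return cv2.projectPoints(np.atleast_2d(np.asarray(P,float)),r,t,k,None)[0][:,0]
def tri(a,b):
    P=[]
    for n in("side","top"):
        k,r,t=K[n]; P.append(k@np.c_[cv2.Rodrigues(r)[0],t])
    X=cv2.triangulatePoints(P[0],P[1],np.array(a,float).reshape(2,1),np.array(b,float).reshape(2,1)); return (X[:3]/X[3])[:,0]
E
python3 - <<'E'
from h import *
print(cam("side"),cam("top"))
crop("side",365,250,100,125,6,"pics/c1.png","pics/side0.png")
crop("side",260,170,100,100,6,"pics/c2.png","pics/side0.png")
crop("top",390,180,120,80,6,"pics/c3.png","pics/top0.png")
crop("top",230,180,110,100,6,"pics/c4.png","pics/top0.png")
E
```

```text
[-0.08185701 -0.77275772  0.93628082] [ 0.22669695 -0.02077422  1.54181381]
```

View pics/c1.png

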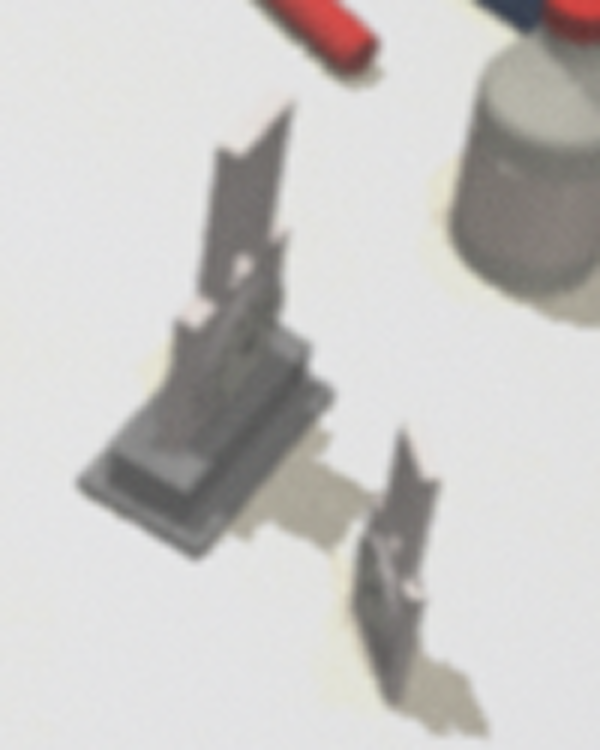

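View pics/c2.png

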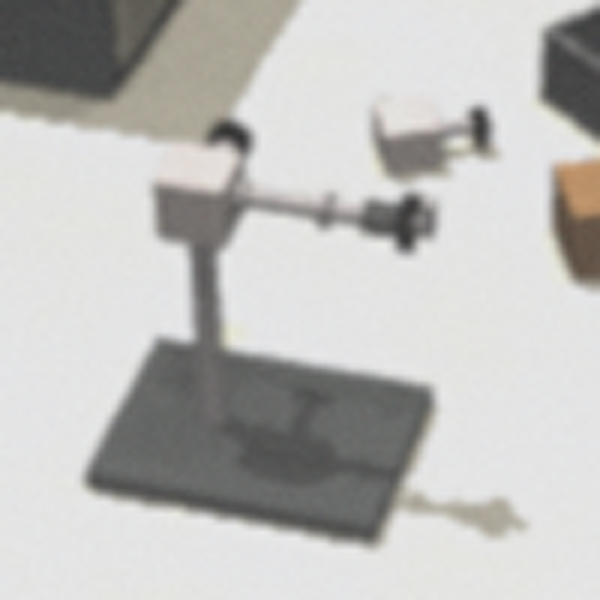

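View pics/c3.png

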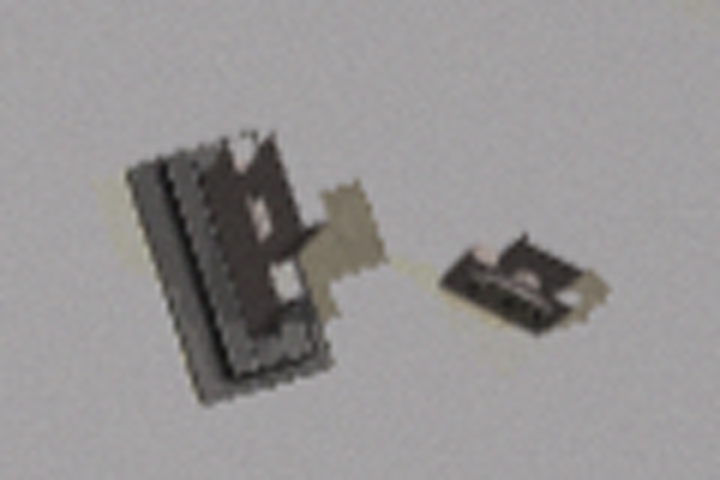

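View pics/c4.png

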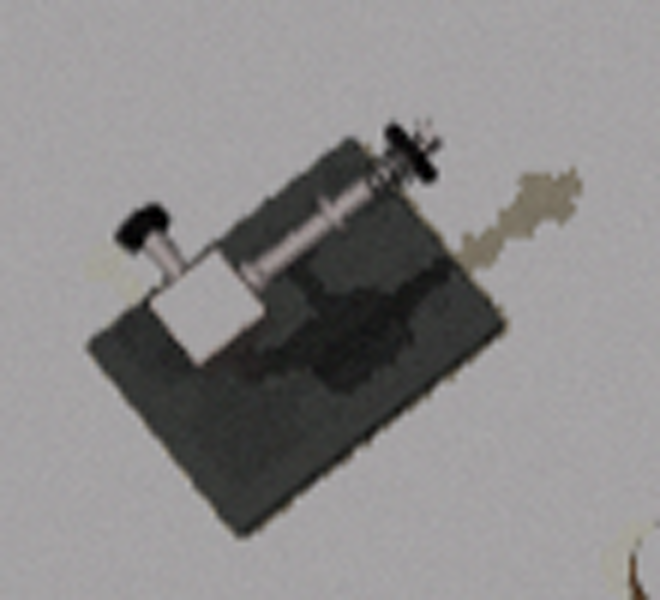

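```bash
python3 - <<'E'
from h import *
for n,c,r,w,h,o in(("side",375,260,65,85,"d1"),("top",405,195,45,55,"d2")):
    fs=np.mean([eyes.get_image(n)["frame"].astype(float) for _ in range(4)],0)
    f=fs[r:r+h,c:c+w]; f=np.clip((f-20)*1.9,0,255).astype(np.uint8)
    cv2.imwrite(f"pics/{o}.png",cv2.resize(f,None,fx=9 if n=="side" else 11,fy=9 if n=="side" else 11,interpolation=cv2.INTER_CUBIC)[:600] if n!="side" else cv2.resize(f,None,fx=7,fy=7,interpolation=cv2.INTER_CUBIC))
print(atz("top",(433,224),0), atz("side",(398,322),0.03), atz("top",(278,240),0))
E
```

```text
[ 0.51688727 -0.28488495  0.        ] [ 0.50037609 -0.28052353  0.03      ] [0.48506879 0.12633394 0.        ]
```

View pics/d1.png

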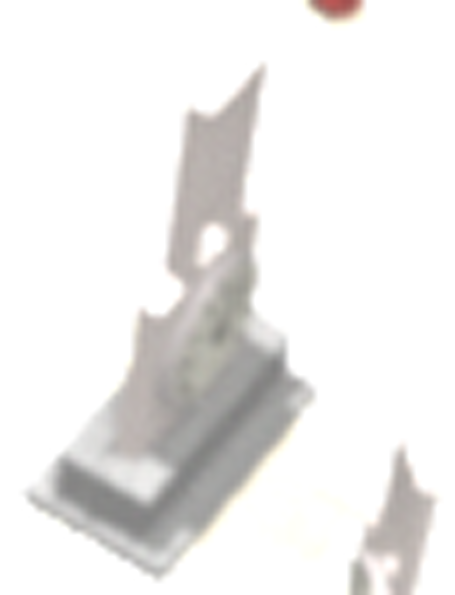

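View pics/d2.png

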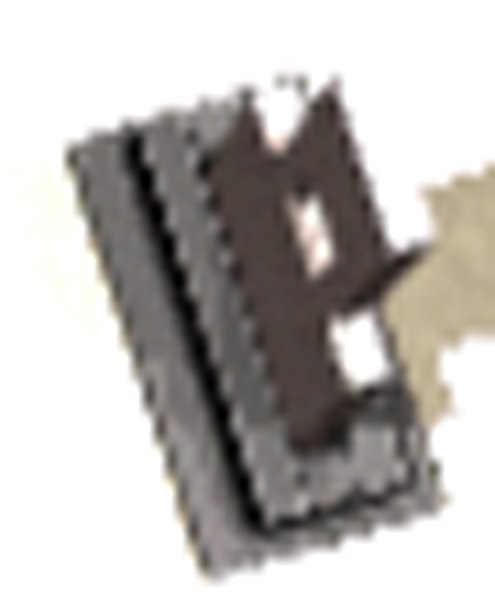

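```bash
cat > fit.py <<'E'
from h import *
from scipy.optimize import least_squares
def fit(obs,x0):
    # obs: (cam, local xyz mm, px)
    def place(p,L): 
        c,s=np.cos(p[2]),np.sin(p[2]); L=np.array(L)/1000
        return np.array([p[0]+c*L[0]-s*L[1],p[1]+s*L[0]+c*L[1],L[2]])
    f=lambda p: np.concatenate([proj(n,place(p,L))[0]-px for n,L,px in obs])
    r=least_squares(f,x0); return r.x, r.fun.reshape(-1,2).round(1)
S=lambda a,b:(260+a/6,170+b/6)
T=lambda a,b:(230+a/6,180+b/6)
if __name__=="__main__":
    o=[("top",(100,55,14),T(355,140)),("top",(100,-55,14),T(505,325)),("top",(-50,-55,14),T(240,535)),("top",(-50,55,14),T(90,345)),
       ("side",(100,55,14),S(435,388)),("side",(100,-55,14),S(380,540)),("side",(-50,-55,14),S(90,482)),("side",(-50,55,14),S(160,340))]
    p,res=fit(o,[.485,.126,-.7]); print("stand",p,np.degrees(p[2])); print(res.tolist())
    # predicted pixels for rod points
    c,s=np.cos(p[2]),np.sin(p[2])
    for x in(0,75,90,100,110,120,130):
        P=[p[0]+c*x/1000,p[1]+s*x/1000,.155]
        a=proj("side",P)[0];b=proj("top",P)[0]
        print(x,((a-[260,170])*6).round(),((b-[230,180])*6).round())
    A=lambda a,b:(375+a/7,260+b/7)
    B=lambda a,b:(405+a/11,195+b/11)
    # gauge, local +x = dial normal, y = left of it. dial faces -y world -> local y ~ +x world (far)
    o=[("top",(-5,20,188),B(335,85)),("top",(-5,-20,188),B(428,250)),("side",(5,-20,188),A(190,112)),("side",(5,20,188),A(265,68))]
    p,res=fit(o,[.52,-.285,-1.8]); print("gauge",p,np.degrees(p[2]),res.tolist())
    print(atz("top",B(70,150),0),atz("top",B(205,575),0),atz("side",A(30,495),0),atz("side",A(160,575),0),atz("side",A(315,395),0))
E
python3 fit.py
```

```text
stand [ 0.4797161   0.13877239 -0.91619929] -52.49435232995162
[[0.5, -1.4], [1.5, -0.5], [0.7, 0.3], [-0.1, -0.4], [-0.1, 0.3], [-0.9, -1.2], [-1.7, -0.8], [-0.9, 0.0]]
0 [198. 195.] [219. 311.]
75 [352. 221.] [367. 194.]
90 [384. 226.] [396. 171.]
100 [405. 229.] [416. 156.]
110 [426. 233.] [435. 140.]
120 [447. 236.] [455. 125.]
130 [468. 240.] [474. 110.]
gauge [ 0.51327398 -0.27289677 -1.31595102] -75.39843972088818 [[0.8, 0.2], [-2.4, 1.3], [1.7, 1.9], [0.3, -1.7]]
[ 0.56003236 -0.22976061  0.        ] [ 0.45530566 -0.25696012  0.        ] [ 0.46352688 -0.25675919  0.        ] [ 0.47639149 -0.30961232  0.        ] [ 5.76940237e-01 -2.84373689e-01 -1.11022302e-16]
```

```bash
cat > ov.py <<'E'
from h import *
def gaugepts(p):
    c,s=np.cos(p[2]),np.sin(p[2])
    prof=[(-35,8),(-35,106),(-20,106),(-20,188),(20,188),(20,106),(35,106),(35,8)]
    eye=[(-9,106),(-9,134),(9,134),(9,106)]
    out=[]
    for x in(-5,5):
        for q in(prof,eye):
            out.append((x,np.array([[p[0]+(c*x-s*y)/1e3,p[1]+(s*x+c*y)/1e3,z/1e3] for y,z in q])))
    return out
def draw(n,src,p,c,r,w,h,sc,out):
    f=cv2.imread(src)[r:r+h,c:c+w]; f=cv2.resize(f,None,fx=sc,fy=sc,interpolation=cv2.INTER_CUBIC)
    for x,P in gaugepts(p):
        q=((proj(n,P)-[c,r]+.5)*sc).round().astype(int)
        cv2.polylines(f,[q],True,(0,0,255) if x>0 else (255,0,0),1)
    cv2.imwrite(out,f)
E
python3 - <<'E'
from ov import *
p=[.518,-.270,np.radians(-75.4)]
draw("side","pics/side0.png",p,375,260,65,85,7,"pics/e1.png")
draw("top","pics/top0.png",p,405,195,45,55,10,"pics/e2.png")
a=cv2.imread("pics/e1.png");b=cv2.imread("pics/e2.png")
m=np.zeros((600,920,3),np.uint8)
m[:595,:455]=a;m[:550,460:910]=b
cv2.imwrite("pics/e3.png",cv2.resize(m,(800,522)))
E
```

```text
(no output)
```

View pics/e3.png

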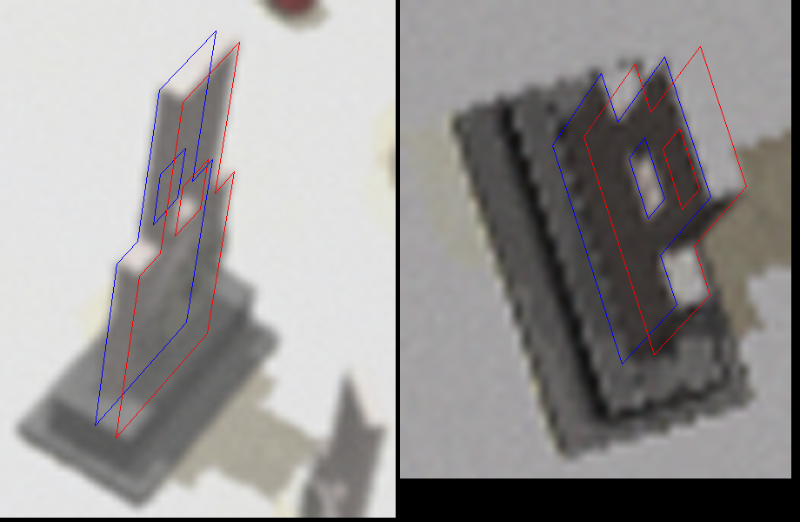

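```bash
cat > go.py <<'E'
from h import *
def st():
    o=arm.observe(); Rm=R.from_rotvec(o["ee_rot"]).as_matrix(); return o,Rm
def to(P,head=None):
    o,Rm=st(); d=Rm.T@(np.array(P)-o["position"])*1000
    print("clock",round(o["clock"],2),"pos",(o["position"]*1000).round(1),"F",o["force"].round(2),"w",round(o["width"],3))
    yh=np.degrees(np.arctan2(Rm[1,1],Rm[0,1])); print("axes x",Rm[:,0].round(3),"y",Rm[:,1].round(3),"z",Rm[:,2].round(3),"yhead",yh.round(2))
    print("delta tool mm",d.round(1))
    if head is not None:
        # tool z is down: +turn reduces heading
        e=(yh-head+90)%180-90; print("turn deg (mod 180)",round(e,2),"joints",o["joints"].round(2))
E
python3 -c "
from go import *
to([.518,-.271,.33],-75.4)"
python3 - <<'E'
from h import *
f=cv2.imread("pics/side0.png")[190:235,280:345];g=cv2.imread("pics/top0.png")[195:245,250:310]
a=cv2.resize(f,None,fx=11,fy=11,interpolation=cv2.INTER_CUBIC);b=cv2.resize(g,None,fx=12,fy=12,interpolation=cv2.INTER_CUBIC)
cv2.imwrite("pics/f1.png",a);cv2.imwrite("pics/f2.png",b)
E
```

```text
clock 0.5 pos [138.8 609.4 200.5] F [ 0.78  1.09 -0.32] w 0.997
axes x [-0.975  0.222 -0.   ] y [0.222 0.975 0.   ] z [ 0.  0. -1.] yhead 77.17
delta tool mm [-565.3 -774.2 -129.5]
turn deg (mod 180) -27.43 joints [-1.45  0.43  0.03  1.57 -0.01  1.13 -0.08]
```

View pics/f1.png

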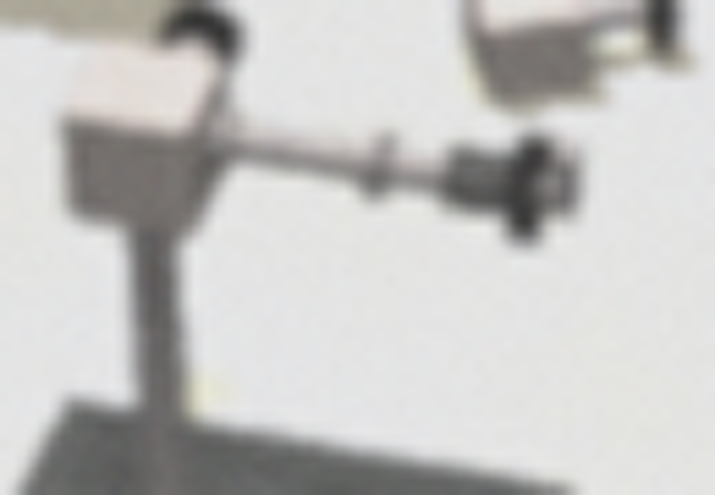

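View pics/f2.png

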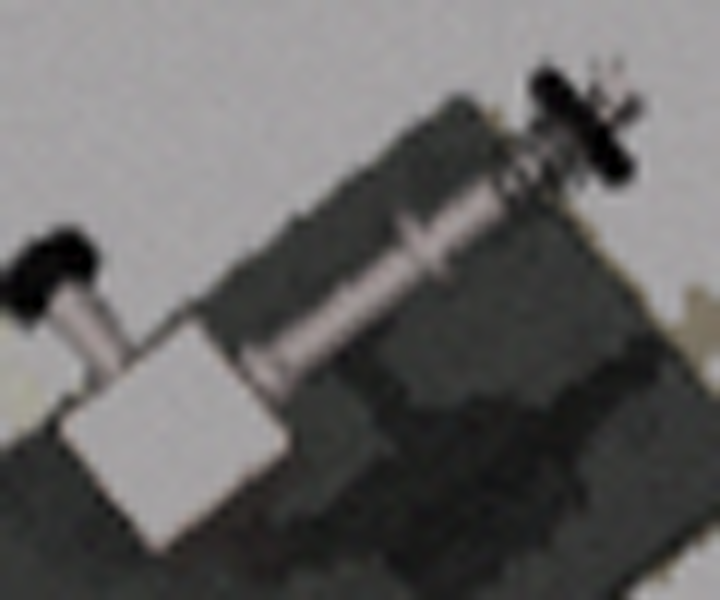

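```bash
python3 - <<'E'
from h import *
S=lambda a,b:(280+a/11-.45,190+b/11-.45)
T=lambda a,b:(250+a/12-.45,195+b/12-.45)
print("post top",atz("top",T(174,435),.169))
print("post side",atz("side",S((62+150+225+95)/4,(120+130+55+45)/4),.169))
for nm,(s,t) in {"root":((250,140),(270,372)),"collar":((527,190),(582,128)),"lip":((572,180),(618,92))}.items():
    print(nm,tri(S(*s),T(*t)), atz("top",T(*t),.155),atz("side",S(*s),.155))
a=atz("top",T(270,372),.155);b=atz("top",T(582,128),.155);d=b-a;print(np.degrees(np.arctan2(d[1],d[0])))
a=atz("side",S(250,140),.155);b=atz("side",S(527,190),.155);d=b-a;print(np.degrees(np.arctan2(d[1],d[0])))
E
```

```text
post top [0.4796799  0.14297846 0.169     ]
post side [0.47980629 0.14460182 0.169     ]
root [0.49651147 0.1241753  0.15612498] [0.49449252 0.12540814 0.155     ] [0.50112171 0.12419624 0.155     ]
collar [0.54218756 0.06214055 0.15737848] [0.5425023  0.06240446 0.155     ] [0.54448879 0.06456501 0.155     ]
lip [0.54894112 0.05422994 0.16184334] [0.54968387 0.05506557 0.155     ] [0.5560131  0.06106417 0.155     ]
-52.69203579922005
-53.973309902231286
```

```bash
python3 -m inch '[[[0.3,0,0,-44,0],[0.3,-20,-6,-44,0],[0.3,-40,-12,-42,0],[0.3,-40,-12,0,0],[0.3,-40,-12,0,0],[0.3,-40,-12,0,0],[0.3,-40,-12,0,0],[0.3,-40,-12,0,0],[0.3,-40,-12,0,0],[0.3,-40,-12,0,0],[0.3,-40,-12,0,0],[0.3,0,0,0,0]]]'
python3 -c "
from go import *
to([.518,-.271,.33],-75.4)"
```

```text
clock: 1.7
position: [0.4912, 0.4104, 0.3304]
ee_rot: [0.34, 3.121, 0.001]
force: [-0.4, -0.4, -1.0]
width: 0.699
clock 1.7 pos [491.2 410.4 330.4] F [-0.39 -0.45 -0.96] w 0.699
axes x [-0.977  0.215 -0.002] y [0.215 0.977 0.001] z [ 0.002  0.    -1.   ] yhead 77.56
delta tool mm [-1.729e+02 -6.596e+02  4.000e-01]
turn deg (mod 180) -27.04 joints [-0.9   0.39  0.19  1.33 -0.07  1.42  0.63]
```

```bash
python3 -m inch '[[[0.3,-12,-46,0,0],[0.3,-12,-46,0,0],[0.3,-12,-46,0,0],[0.3,-12,-46,0,0],[0.3,-12,-46,0,0],[0.3,-12,-46,0,0],[0.3,-12,-46,0,0],[0.3,-12,-46,0,0],[0.3,-12,-46,0,0],[0.3,-12,-46,0,0],[0.3,-12,-46,0,0],[0.3,-12,-46,0,0]]]'
python3 -m inch '[[[0.3,0,0,0,-8.5],[0.3,0,0,0,-8.5],[0.3,0,0,0,-8],[0.3,0,0,0,-2],[0.3,0,0,0,0]]]'
python3 -c "
from go import *
to([.518,-.271,.26],-75.4)"
```

```text
clock: 2.9
position: [0.5121, -0.1664, 0.3286]
ee_rot: [0.318, 3.121, 0.009]
force: [0.4, 0.6, -0.7]
width: 0.701
clock: 3.4
position: [0.51, -0.1753, 0.3291]
ee_rot: [-0.426, 3.107, 0.002]
force: [0.2, 0.2, -0.5]
width: 0.701
clock 3.4 pos [ 510.  -175.3  329.1] F [ 0.17  0.19 -0.51] w 0.701
axes x [-0.963 -0.269 -0.006] y [-0.269  0.963  0.   ] z [ 0.006  0.002 -1.   ] yhead 105.63
delta tool mm [ 18.5 -94.3  68.9]
turn deg (mod 180) 1.03 joints [-0.11  0.21  0.43  1.6  -0.09  1.35  2.18]
```

```bash
python3 -m inch '[[[0.3,6,-31,0,1],[0.3,6,-31,0,0],[0.3,6,-32,0,0],[0.3,0,0,35,0],[0.3,0,0,34,0],[0.3,0,0,0,0]]]'
python3 - <<'E'
from go import *
to([.518,-.271,.154],-75.4)
s=eyes.get_image("side")["frame"][190:345,340:460]; t=eyes.get_image("top")["frame"][150:270,370:490]
m=np.zeros((600,800,3),np.uint8); a=cv2.resize(s,(400,517)); m[:517,:400]=a; m[:400,400:]=cv2.resize(t,(400,400)); cv2.imwrite("pics/g1.png",m)
E
```

```text
clock: 4.0
position: [0.5195, -0.2714, 0.2593]
ee_rot: [-0.391, 3.108, 0.001]
force: [-0.1, 0.3, 0.1]
width: 0.703
clock 4.0 pos [ 519.5 -271.4  259.3] F [-0.07  0.29  0.06] w 0.703
axes x [-0.969 -0.248 -0.01 ] y [-0.248  0.969 -0.001] z [ 0.009  0.002 -1.   ] yhead 104.35
delta tool mm [  2.3   0.9 105.3]
turn deg (mod 180) -0.25 joints [ 0.05  0.34  0.47  1.62 -0.17  1.22  2.38]
```

View pics/g1.png

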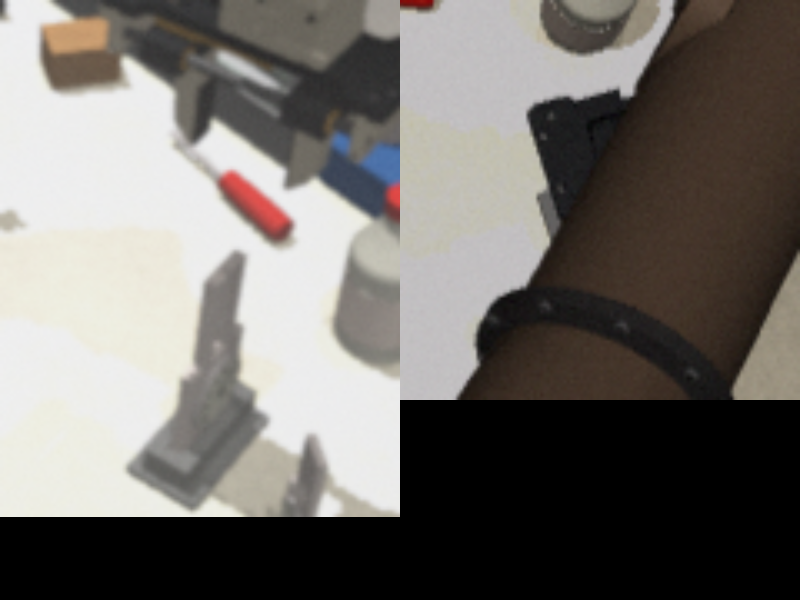

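```bash
python3 -m inch '[[[0.3,1,1,25,0],[0.3,1,0,25,0],[0.3,0,0,25,0],[0.3,0,0,18,0],[0.3,0,0,12,0],[0.3,0,0,0,0]]]'
python3 - <<'E'
from go import *
to([.518,-.271,.154],-75.4)
cv2.imwrite("pics/g2.png",cv2.resize(eyes.get_image("side")["frame"][240:345,370:450],None,fx=6,fy=6)[:600])
E
```

```text
clock: 4.7
position: [0.5305, -0.272, 0.1687]
ee_rot: [-0.394, 3.084, -0.015]
force: [-0.0, 0.6, -0.0]
width: 0.703
clock 4.7 pos [ 530.5 -272.   168.7] F [-0.04  0.57 -0.03] w 0.703
axes x [-0.967 -0.252 -0.031] y [-0.251  0.968 -0.013] z [ 0.034 -0.005 -0.999] yhead 104.57
delta tool mm [12.3  4.3 14.3]
turn deg (mod 180) -0.03 joints [ 0.07  0.41  0.44  1.75 -0.22  1.    2.42]
```

View pics/g2.png

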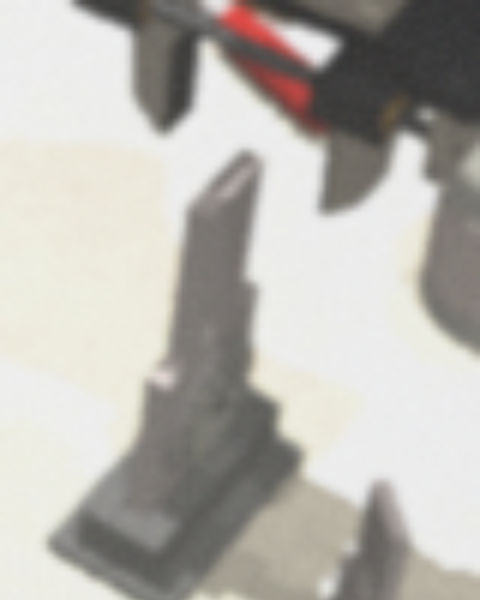

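```bash
python3 - <<'E'
from go import *
o=arm.observe();print(o["position"],(proj("side",o["position"])-[370,240])*6, (proj("side",[.518,-.271,.188])-[370,240])*6)
E
```

```text
[ 0.53098409 -0.27230831  0.16967066] [[247.23724596 205.17236703]] [[225.31420257 183.25025935]]
```

```bash
python3 - <<'E'
from go import *
o,Rm=st()
f=cv2.resize(eyes.get_image("side")["frame"][220:320,370:470],None,fx=6,fy=6,interpolation=cv2.INTER_CUBIC)
for sy in(-1,1):
    P=[o["position"]+Rm@np.array([x,sy*y,z])/1000 for x,y,z in[(-9.5,32,0),(9.5,32,0),(9.5,32,-38),(-9.5,32,-38)]]
    q=((proj("side",P)-[370,220]+.5)*6).astype(int); cv2.polylines(f,[q],True,(0,0,255),1)
cv2.imwrite("pics/g3.png",f)
E
```

```text
(no output)
```

View pics/g3.png

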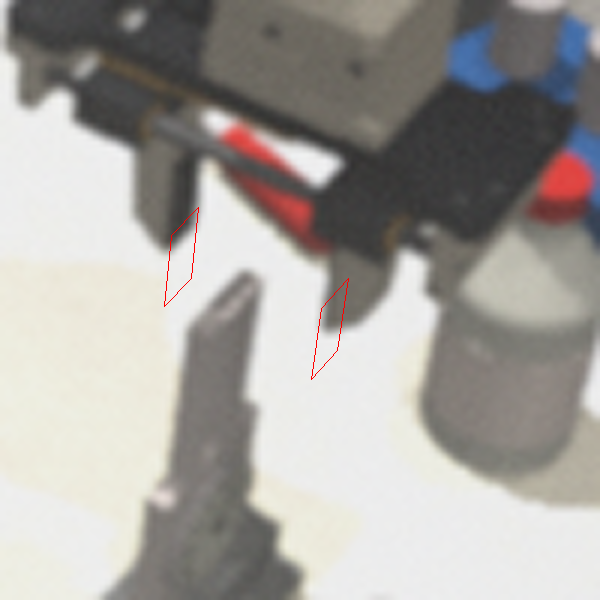

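```bash
python3 - <<'E'
from go import *
o,Rm=st()
print(o["clock"],o["position"])
f=cv2.resize(eyes.get_image("side")["frame"][160:360,320:520],None,fx=3,fy=3,interpolation=cv2.INTER_CUBIC)
def dr(pts,col):
    P=[o["position"]+Rm@np.array(p)/1000 for p in pts]
    q=((proj("side",P)-[320,160]+.5)*3).astype(int); cv2.polylines(f,[q],True,col,1)
for sy in(-1,1): dr([(-9.5,sy*32,0),(9.5,sy*32,0),(9.5,sy*32,-66),(-9.5,sy*32,-66)],(0,0,255))
dr([(-37.5,-95,-66),(37.5,-95,-66),(37.5,95,-66),(-37.5,95,-66)],(255,0,0))
cv2.imwrite("pics/g4.png",f)
E
```

```text
4.8 [ 0.53112121 -0.27263446  0.17008794]
```

View pics/g4.png

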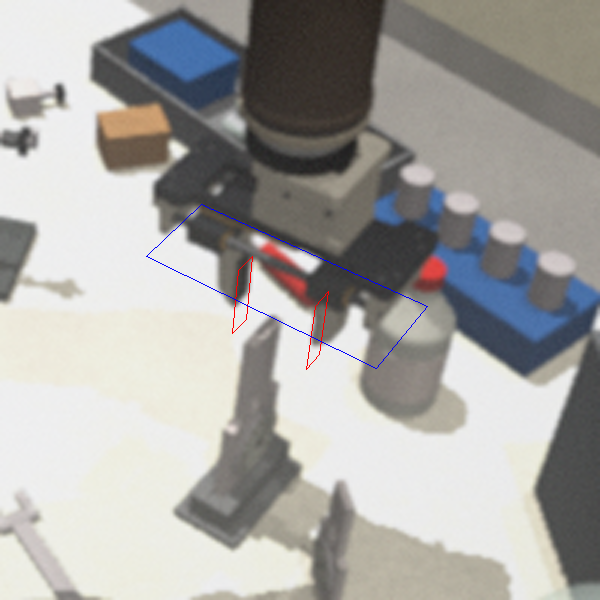

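```bash
python3 - <<'E'
from go import *
o,Rm=st()
f=cv2.resize(eyes.get_image("top")["frame"][120:320,340:540],None,fx=3,fy=3,interpolation=cv2.INTER_CUBIC)
def dr(pts,col):
    P=[o["position"]+Rm@np.array(p)/1000 for p in pts]
    q=((proj("top",P)-[340,120]+.5)*3).astype(int); cv2.polylines(f,[q],True,col,1)
for sy in(-1,1): dr([(-9.5,sy*32,0),(9.5,sy*32,0),(9.5,sy*32,-66),(-9.5,sy*32,-66)],(0,0,255))
dr([(-37.5,-95,-66),(37.5,-95,-66),(37.5,95,-66),(-37.5,95,-66)],(255,0,0))
cv2.imwrite("pics/g5.png",f)
E
```

```text
(no output)
```

View pics/g5.png

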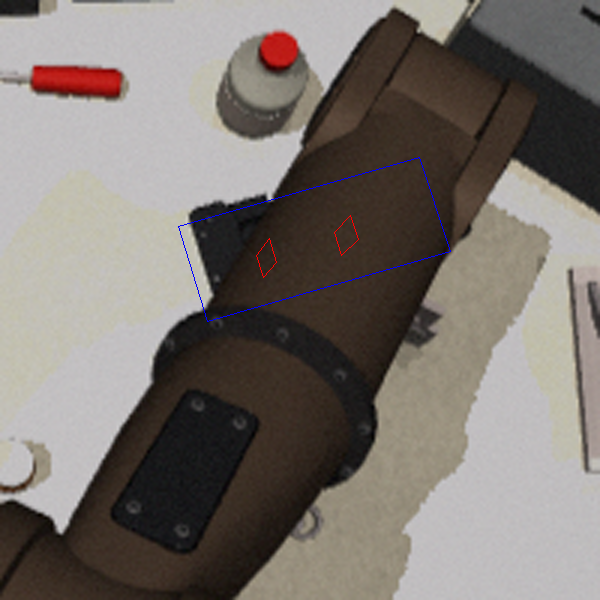

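```bash
python3 - <<'E'
from go import *
o,Rm=st()
P=tri((371.7,223.3),(403.3,190)); print(P, proj("side",P),proj("top",P)); print(Rm.T@(P-o["position"])*1000)
P=tri((371.7,229),(403.3,190)); print(P,proj("side",P),proj("top",P)); print(Rm.T@(P-o["position"])*1000)
E
python3 - <<'E'
from h import *
f=eyes.get_image("side")["frame"];g=eyes.get_image("top")["frame"]
cv2.imwrite("pics/h1.png",cv2.resize(f[195:275,360:470],None,fx=7,fy=7,interpolation=cv2.INTER_CUBIC))
cv2.imwrite("pics/h2.png",cv2.resize(g[175:235,395:455],None,fx=9,fy=9,interpolation=cv2.INTER_CUBIC))
E
```

```text
[ 0.53011352 -0.16917139  0.26329804] [[383.6113398  219.86922527]] [[399.51528128 197.02086872]]
[-28.35384649  99.16656245 -93.844889  ]
[ 0.53299049 -0.17057192  0.2467846 ] [[384.40881518 225.30411406]] [[399.30570393 197.47991033]]
[-30.23489772  97.33733485 -77.23020021]
```

View pics/h1.png

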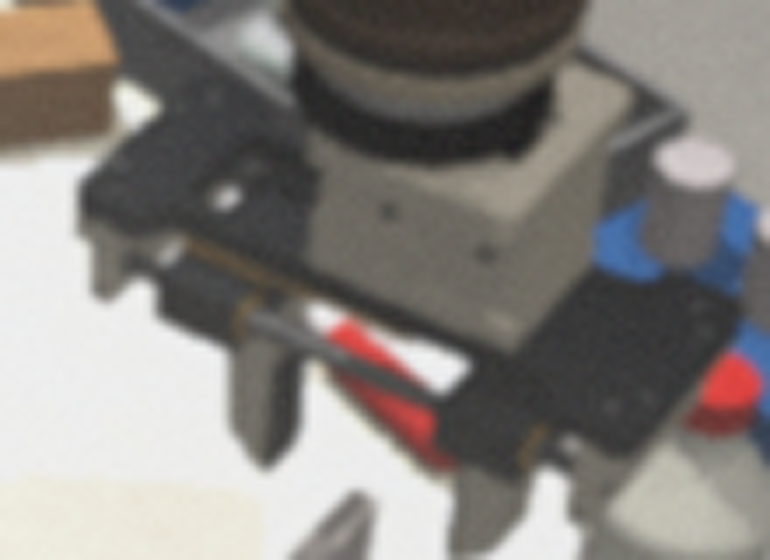

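View pics/h2.png

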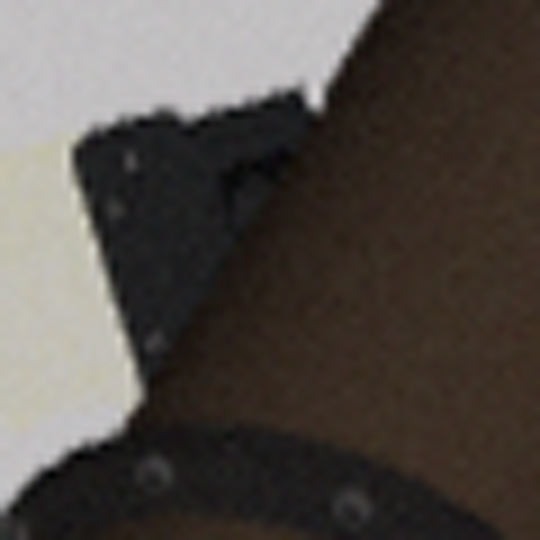

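```bash
python3 - <<'E'
from go import *
o,Rm=st()
for t in((410.6,219.4),(411.6,222)):
  P=tri((371.4,222),t); print(P, proj("side",P)-(371.4,222),proj("top",P)-t); print(Rm.T@(P-o["position"])*1000)
# top +x corner at several depths
for z in(.236,.25,.27): print(z,Rm.T@(atz("top",(403.9,191),z)-o["position"])*1000)
E
```

```text
[ 0.47331358 -0.18737634  0.29566119] [[-0.59347276  0.13690149]] [[ 0.19795982 -0.33931944]]
[  29.84345886   95.19137445 -128.48752608]
[ 0.46821124 -0.18960169  0.29890446] [[-1.6258967  0.3674963]] [[ 0.54408264 -0.92655592]]
[  35.23199669   94.27000029 -131.89627605]
0.236 [-43.79648374  81.10998609 -66.16358153]
0.25 [-41.33630654  83.45725565 -80.28784006]
0.27 [ -37.8217677    86.81049788 -100.46535225]
```

```bash
python3 -m inch '[[[0.3,6,2,0,0],[0.3,6,2,0,0],[0.3,0,0,0,0]]]'
python3 - <<'E'
from go import *
to([.518,-.271,.154],-75.4)
E
```

```text
clock: 5.3
position: [0.517, -0.2722, 0.1701]
ee_rot: [-0.393, 3.081, -0.017]
force: [-0.2, -1.2, -0.5]
width: 0.699
clock 5.3 pos [ 517.  -272.2  170.1] F [-0.19 -1.18 -0.48] w 0.699
axes x [-0.967 -0.251 -0.034] y [-0.25   0.968 -0.015] z [ 0.036 -0.006 -0.999] yhead 104.51
delta tool mm [-0.7  1.2 16.1]
turn deg (mod 180) -0.09 joints [ 0.07  0.39  0.45  1.78 -0.21  0.99  2.43]
```

Test the height disagreement by closing gently here.

```bash
python3 -m inch '[[[0.6,0,0,0,0],[0.75,0,0,0,0],[0.85,0,0,0,0],[0.85,0,0,0,0],[0.85,0,0,0,0]]]' 5
python3 - <<'E'
from go import *
to([.518,-.271,.154],-75.4)
cv2.imwrite("pics/i1.png",cv2.resize(eyes.get_image("side")["frame"][220:320,360:460],None,fx=6,fy=6,interpolation=cv2.INTER_CUBIC))
E
```

```text
clock: 5.8
position: [0.517, -0.2722, 0.1703]
ee_rot: [-0.392, 3.081, -0.017]
force: [0.1, 0.9, 0.5]
width: 0.313
clock 5.8 pos [ 517.  -272.2  170.3] F [0.08 0.85 0.51] w 0.313
axes x [-0.967 -0.251 -0.034] y [-0.25   0.968 -0.015] z [ 0.037 -0.006 -0.999] yhead 104.5
delta tool mm [-0.7  1.2 16.4]
turn deg (mod 180) -0.1 joints [ 0.07  0.39  0.45  1.78 -0.21  0.99  2.43]
```

View pics/i1.png

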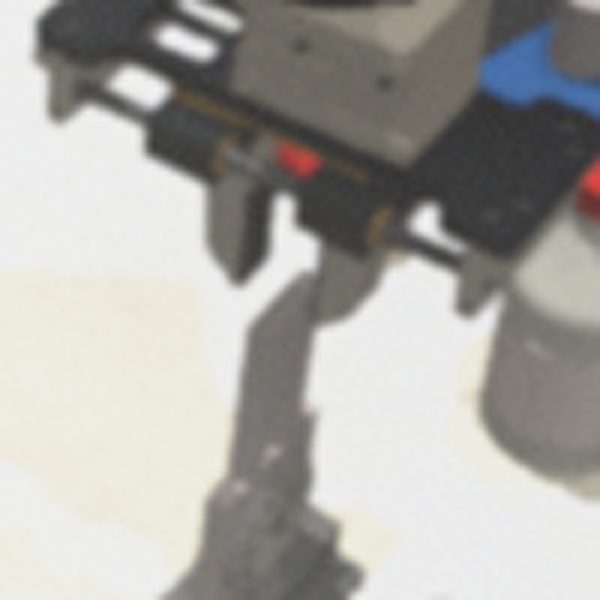

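```bash
python3 - <<'E'
from go import *
o,Rm=st()
for sy in(1,-1):
  for y in(14.4,24,34):
    for x in (9.5,-9.5):
      print(sy,y,x,[((proj("side",o["position"]+Rm@np.array([x,sy*y,z])/1000)[0]-[360,220]+.5)*6).round().tolist() for z in(0,-15,-30)])
E
```

```text
1 14.4 9.5 [[237.0, 341.0], [240.0, 313.0], [243.0, 285.0]]
1 14.4 -9.5 [[264.0, 312.0], [267.0, 284.0], [270.0, 256.0]]
1 24 9.5 [[216.0, 330.0], [218.0, 302.0], [221.0, 274.0]]
1 24 -9.5 [[243.0, 301.0], [245.0, 273.0], [248.0, 245.0]]
1 34 9.5 [[194.0, 318.0], [196.0, 291.0], [198.0, 263.0]]
1 34 -9.5 [[221.0, 290.0], [223.0, 262.0], [225.0, 234.0]]
-1 14.4 9.5 [[303.0, 374.0], [307.0, 346.0], [310.0, 318.0]]
-1 14.4 -9.5 [[330.0, 344.0], [333.0, 317.0], [337.0, 288.0]]
-1 24 9.5 [[326.0, 385.0], [329.0, 357.0], [333.0, 329.0]]
-1 24 -9.5 [[352.0, 355.0], [356.0, 328.0], [360.0, 299.0]]
-1 34 9.5 [[349.0, 397.0], [353.0, 369.0], [357.0, 341.0]]
-1 34 -9.5 [[376.0, 367.0], [380.0, 339.0], [384.0, 311.0]]
```

```bash
python3 -m inch '[[[0.95,0,0,0,0],[0.95,0,0,0,0],[1,0,0,0,0],[1,0,0,0,0],[1,0,0,0,0]]]' 5
python3 - <<'E'
from go import *
to([.518,-.271,.154],-75.4)
cv2.imwrite("pics/i2.png",cv2.resize(eyes.get_image("side")["frame"][220:320,360:460],None,fx=6,fy=6,interpolation=cv2.INTER_CUBIC))
E
```

```text
clock: 6.35
position: [0.5171, -0.2722, 0.1702]
ee_rot: [-0.393, 3.081, -0.017]
force: [-0.1, -0.5, -0.5]
width: 0.007
clock 6.35 pos [ 517.1 -272.2  170.2] F [-0.1  -0.47 -0.52] w 0.007
axes x [-0.967 -0.251 -0.034] y [-0.251  0.968 -0.015] z [ 0.037 -0.006 -0.999] yhead 104.51
delta tool mm [-0.6  1.2 16.2]
turn deg (mod 180) -0.09 joints [ 0.07  0.39  0.45  1.78 -0.21  0.99  2.43]
```

View pics/i2.png

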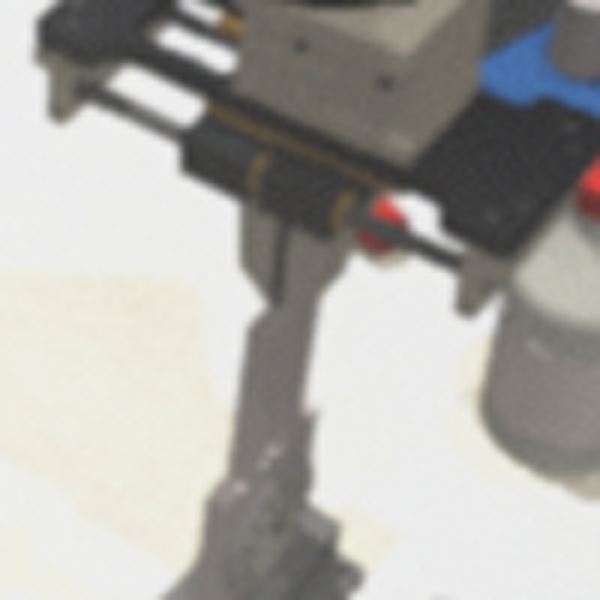

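```bash
python3 - <<'E'
from go import *
Rm=R.from_rotvec([-0.391, 3.108, 0.001]).as_matrix(); p=np.array([.5195,-.2714,.2593])
for y in(32,-32): print([(((proj("side",p+Rm@np.array([9.5,y,z])/1000)[0]-[340,190]+.5)*10/3).round()).tolist() for z in(0,-15,-30,-45)])
f=cv2.imread("pics/g1.png")[:300,:400]; cv2.imwrite("pics/i3.png",cv2.resize(f,None,fx=2,fy=2))
E
```

```text
[[191.0, 178.0], [193.0, 161.0], [195.0, 143.0], [197.0, 125.0]]
[[277.0, 219.0], [280.0, 202.0], [283.0, 184.0], [286.0, 166.0]]
```

View pics/i3.png

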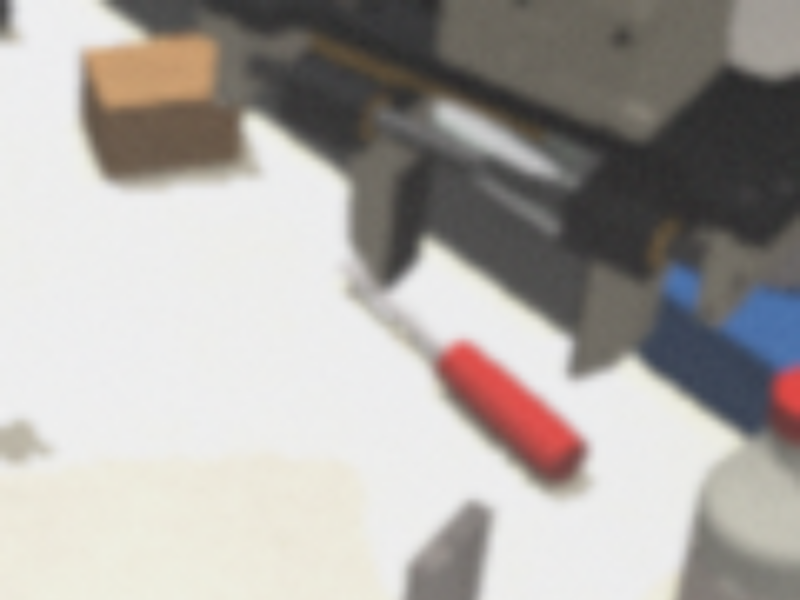

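```bash
python3 -m inch '[[[0.4,0,0,0,0],[0.4,0,0,0,0],[0.4,0,1,8,0],[0.4,0,0,8,0],[0.4,0,0,8,0],[0.4,0,0,8,0],[0.4,0,0,0,0]]]' 5
python3 - <<'E'
from go import *
to([.518,-.271,.124],-75.4)
cv2.imwrite("pics/i4.png",cv2.resize(eyes.get_image("side")["frame"][220:320,360:460],None,fx=6,fy=6,interpolation=cv2.INTER_CUBIC))
E
```

```text
clock: 7.1
position: [0.5176, -0.2709, 0.1346]
ee_rot: [-0.393, 3.082, -0.016]
force: [-0.3, 0.4, -1.0]
width: 0.561
clock 7.1 pos [ 517.6 -270.9  134.6] F [-0.3   0.36 -1.04] w 0.561
axes x [-0.967 -0.251 -0.033] y [-0.251  0.968 -0.015] z [ 0.036 -0.006 -0.999] yhead 104.52
delta tool mm [ 0.  -0.  10.6]
turn deg (mod 180) -0.08 joints [ 0.08  0.43  0.43  1.82 -0.24  0.91  2.45]
```

View pics/i4.png

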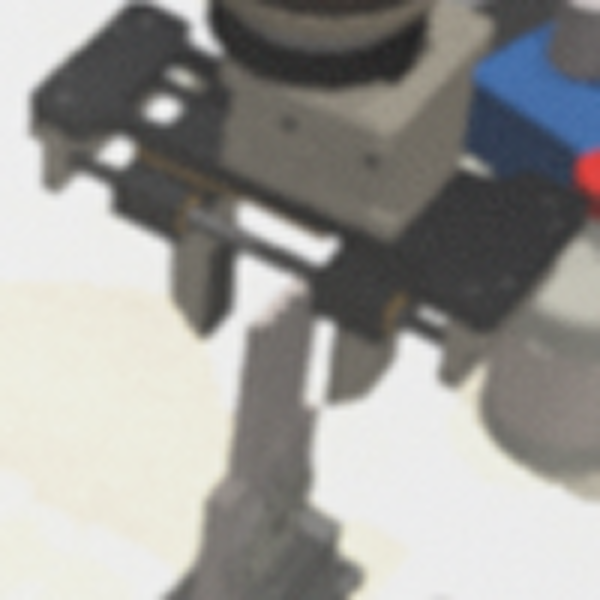

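```bash
python3 -m inch '[[[0.4,0,0,5,0],[0.4,0,0,4,0],[0.7,0,0,0,0],[0.85,0,0,0,0],[0.95,0,0,0,0],[1,0,0,0,0],[1,0,0,0,0],[1,0,0,0,0]]]' 8
python3 -m inch '[[[1,0,0,0,0],[1,0,0,0,0]]]' 40
python3 - <<'E'
from go import *
to([.518,-.271,.124],-75.4)
cv2.imwrite("pics/i5.png",cv2.resize(eyes.get_image("side")["frame"][220:320,360:460],None,fx=6,fy=6,interpolation=cv2.INTER_CUBIC))
E
```

```text
clock: 7.95
position: [0.5189, -0.2717, 0.1264]
ee_rot: [-0.392, 3.08, -0.018]
force: [0.0, 0.2, 0.2]
width: 0.127
clock: 8.15
position: [0.5184, -0.2696, 0.1264]
ee_rot: [-0.394, 3.081, -0.013]
force: [-1.7, 2.3, 2.7]
width: 0.105
clock 8.15 pos [ 518.4 -269.6  126.4] F [-1.67  2.29  2.72] w 0.105
axes x [-0.967 -0.252 -0.034] y [-0.252  0.968 -0.013] z [ 0.036 -0.004 -0.999] yhead 104.57
delta tool mm [ 0.9 -1.2  2.4]
turn deg (mod 180) -0.03 joints [ 0.09  0.44  0.43  1.83 -0.24  0.89  2.45]
```

View pics/i5.png

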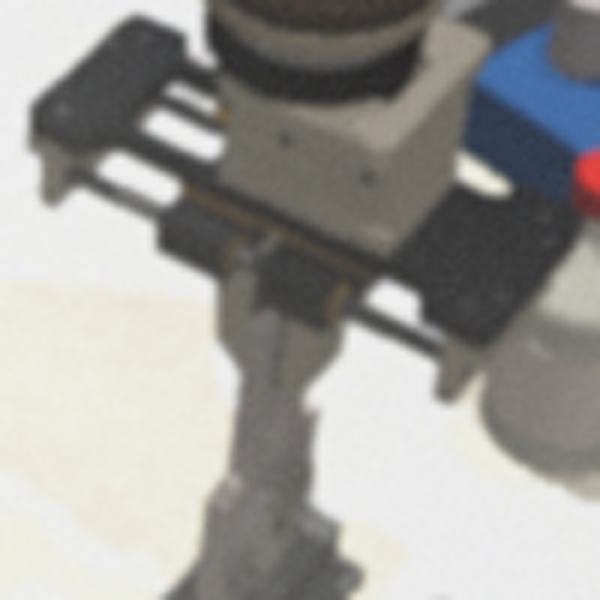

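```bash
python3 -m inch '[[[1,-0.3,0,-8,0],[1,-0.3,0,-8,0],[1,-0.3,0,-8,0],[1,-0.4,0,-12,0],[1,-0.8,0,-25,0],[1,-0.8,0,-25,0],[1,-0.8,0,-25,0],[1,-0.8,0,-25,0],[1,-0.8,0,-25,0],[1,0,0,0,0]]]'
python3 - <<'E'
from go import *
u=np.array([np.cos(np.radians(-52.5)),np.sin(np.radians(-52.5))])
P=np.array([.4797,.1433])+u*.175
print(P)
to([*P,.29],-52.5)
cv2.imwrite("pics/j1.png",cv2.resize(eyes.get_image("side")["frame"][160:360,320:520],None,fx=3,fy=3,interpolation=cv2.INTER_CUBIC))
E
```

```text
clock: 9.2
position: [0.517, -0.2713, 0.3007]
ee_rot: [-0.387, 3.079, -0.024]
force: [0.4, -0.6, -2.2]
width: 0.102
[0.58623325 0.00446317]
clock 9.2 pos [ 517.  -271.3  300.7] F [ 0.38 -0.59 -2.21] w 0.102
axes x [-0.968 -0.248 -0.036] y [-0.247  0.969 -0.02 ] z [ 0.04  -0.01  -0.999] yhead 104.32
delta tool mm [-135.   250.3   10.6]
turn deg (mod 180) -23.18 joints [ 0.03  0.28  0.49  1.59 -0.15  1.26  2.36]
```

View pics/j1.png

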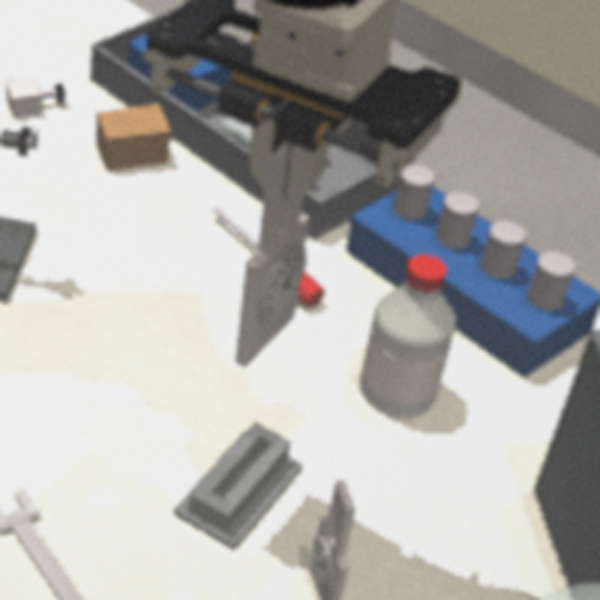

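```bash
python3 -m inch '[[[1,-6,20,0,-6],[1,-6,20,0,-6],[1,-6,20,0,-6],[1,-6,20,0,-5],[1,0,0,0,0]]]'
python3 - <<'E'
from go import *
to([.5862,.0045,.29],-52.5)
E
```

```text
clock: 9.75
position: [0.5033, -0.1865, 0.2933]
ee_rot: [-1.016, 2.944, -0.031]
force: [-0.2, -0.3, -2.2]
width: 0.105
clock 9.75 pos [ 503.3 -186.5  293.3] F [-0.16 -0.31 -2.16] w 0.105
axes x [-0.787 -0.617 -0.019] y [-0.616  0.787 -0.027] z [ 0.032 -0.01  -0.999] yhead 128.06
delta tool mm [-183.    99.3    4. ]
turn deg (mod 180) 0.56 joints [-0.05  0.2   0.37  1.7  -0.08  1.23  2.58]
```

```bash
python3 -m inch '[[[1,-23,12.4,0,0.5],[1,-23,12.4,0,0],[1,-23,12.4,0,0],[1,-23,12.4,0,0],[1,-23,12.4,0,0],[1,-23,12.4,0,0],[1,-23,12.4,0,0],[1,-22,12.4,0,0],[1,0,0,0,0],[1,0,0,0,0]]]'
python3 - <<'E'
from go import *
to([.5862,.0045,.1664],-52.5)
m=np.zeros((600,800,3),np.uint8)
m[:,:400]=cv2.resize(eyes.get_image("side")["frame"][120:270,270:370],(400,600),interpolation=cv2.INTER_CUBIC)
m[:480,400:]=cv2.resize(eyes.get_image("top")["frame"][150:270,240:340],(400,480),interpolation=cv2.INTER_CUBIC)
cv2.imwrite("pics/k1.png",m)
E
```

```text
clock: 10.75
position: [0.5887, 0.0026, 0.2845]
ee_rot: [-0.975, 2.971, -0.032]
force: [-0.3, 0.0, -2.9]
width: 0.108
clock 10.75 pos [588.7   2.6 284.5] F [-0.25  0.04 -2.93] w 0.108
axes x [-0.806 -0.593 -0.008] y [-0.592  0.805 -0.024] z [ 0.02  -0.015 -1.   ] yhead 126.33
delta tool mm [  1.8   5.9 117.9]
turn deg (mod 180) -1.17 joints [-0.31  0.31  0.28  1.57 -0.07  1.26  2.18]
```

View pics/k1.png

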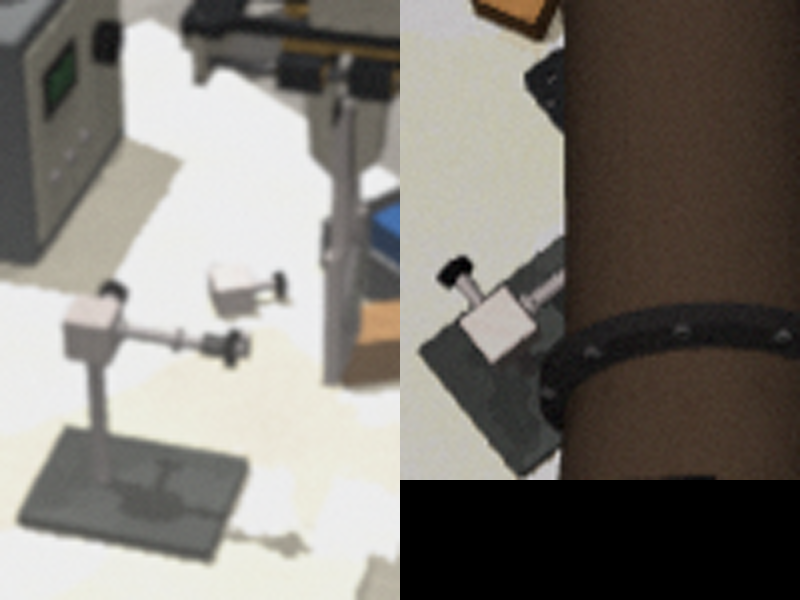

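```bash
cat > hold.py <<'E'
from go import *
# gauge pts in tool frame: grip plane y=0; gauge +x = -tool y ; gauge y: z_g up = -tool z ; y_g = z x x
def gp(pos,Rm,off,foot,x):
    # foot point: world vertical gauge; off = gauge centre minus tool axis along tool x (mm), foot z world
    g=pos-Rm[:,2]*.049; h=np.arctan2(-Rm[1,1],-Rm[0,1]); gx=np.array([np.cos(h),np.sin(h),0]); gy=np.array([-np.sin(h),np.cos(h),0])
    tx=Rm[:,0]*[1,1,0]
    c=np.array([g[0],g[1],0])+tx*off/1000; c[2]=foot
    prof=[(-35,0),(-35,98),(-20,98),(-20,180),(20,180),(20,98),(35,98),(35,0)]; eye=[(-9,98),(-9,126),(9,126),(9,98)]
    return [np.array([c+gx*x/1e3+gy*y/1e3+[0,0,z/1e3] for y,z in q]) for q in(prof,eye)]
E
python3 - <<'E'
from hold import *
Rm=R.from_rotvec([-0.387,3.079,-0.024]).as_matrix(); pos=np.array([.517,-.2713,.3007])
f0=cv2.imread("pics/j1.png")
out=[]
for off in(-3,0):
    f=cv2.resize(f0[100:400,180:380],None,fx=2,fy=2,interpolation=cv2.INTER_CUBIC)
    for x,col in((-5,(255,0,0)),(5,(0,0,255))):
        for P in gp(pos,Rm,off,.3007-.1184,x):
            q=(((proj("side",P)-[320,160]+.5)*3-[180,100])*2).astype(int); cv2.polylines(f,[q],True,col,1)
    out.append(f)
cv2.imwrite("pics/l1.png",np.hstack(out))
E
```

```text
(no output)
```

View pics/l1.png

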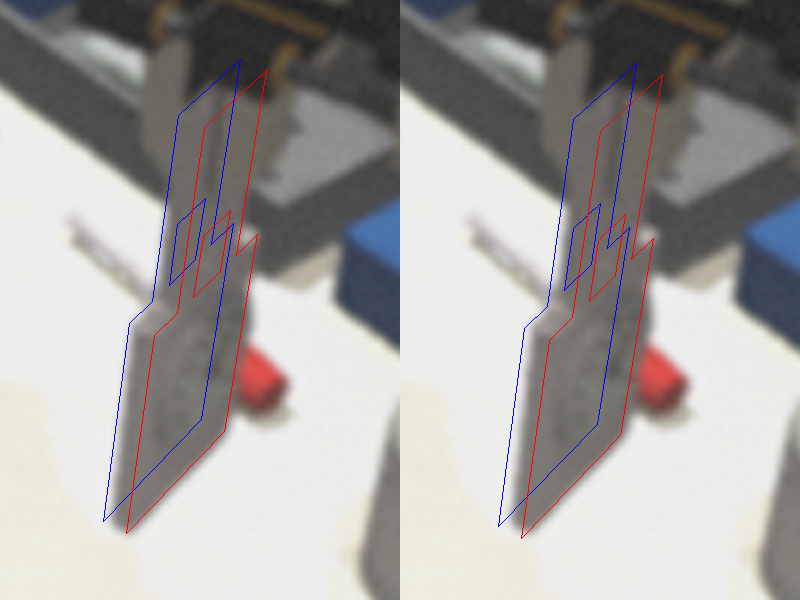

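```bash
cat >> hold.py <<'E'
COL=np.array([.5424,.0625]); HD=np.radians(-52.5); U=np.array([np.cos(HD),np.sin(HD)]); V=np.array([-U[1],U[0]])
OFF=-2.
def gstate():
    o,Rm=st(); g=(o["position"]-Rm[:,2]*.049+Rm[:,0]*OFF/1000)
    d=(g[:2]-COL)*1000
    print("clock",round(o["clock"],2),"s",round(d@U,1),"lat",round(d@V,1),"foot",round(o["position"][2]*1000-118.4,1),"Fu",round(o["force"][:2]@U,2),"Fv",round(o["force"][:2]@V,2),"Fz",round(o["force"][2],2),"w",round(o["width"],3))
    return o,Rm,d
def want(s,lat,foot):
    o,Rm,d=gstate()
    w=np.r_[(s-d@U)*U+(lat-d@V)*V,foot-(o["position"][2]*1000-118.4)]
    print("tool delta",(Rm.T@w).round(2),"turn",round((np.degrees(np.arctan2(Rm[1,1],Rm[0,1]))-np.degrees(HD)+90)%180-90,2), "unit u:",(Rm.T@np.r_[U,0]).round(3),"unit z:",(Rm.T@[0,0,1]).round(3))
E
python3 -c "
from hold import *
want(60,0,48)"
```

```text
clock 10.85 s 74.5 lat 1.8 foot 166.3 Fu 0.43 Fv 0.35 Fz -2.02 w 0.107
tool delta [  3.02  17.22 117.87] turn -1.18 unit u: [-0.02  -1.     0.024] unit z: [-0.008 -0.024 -1.   ]
```

```bash
python3 -m inch '[[[1,0.5,2,15,-1.2],[1,0.5,2,15,0],[1,0.5,2,15,0],[1,0.5,2,15,0],[1,0,2,15,0],[1,0,2,15,0],[1,0,2,14,0],[1,0,0,10,0],[1,0,0,0,0]]]'
python3 -c "
from hold import *
want(40,0,48)"
```

```text
clock: 11.75
position: [0.5791, -0.0023, 0.1676]
ee_rot: [-0.978, 2.968, -0.039]
force: [-0.1, 0.6, -2.2]
width: 0.108
clock 11.75 s 72.4 lat -8.7 foot 49.2 Fu -0.55 Fv 0.24 Fz -2.16 w 0.108
tool delta [-8.08 32.52  0.29] turn -1.04 unit u: [-0.018 -0.999  0.029] unit z: [-0.008 -0.029 -1.   ]
```

```bash
python3 -m inch '[[[1,-4,10,0,-2],[1,-4,10,0,0],[1,0,10,0,0],[1,0,0,0,0],[1,0,0,0,0]]]'
python3 - <<'E'
from hold import *
want(25,0,48)
o,Rm=st()
f=cv2.resize(eyes.get_image("side")["frame"][160:260,280:380],None,fx=6,fy=6,interpolation=cv2.INTER_CUBIC)
for x,col in((-5,(255,0,0)),(5,(0,0,255))):
    for P in gp(o["position"],Rm,OFF,o["position"][2]-.1184,x):
        q=((proj("side",P)-[280,160]+.5)*6).astype(int); cv2.polylines(f,[q],True,col,1)
cv2.imwrite("pics/m1.png",f)
E
```

```text
clock: 12.25
position: [0.5672, 0.029, 0.1692]
ee_rot: [-1.033, 2.946, -0.04]
force: [0.2, 0.1, -2.8]
width: 0.104
clock 12.25 s 40.2 lat 0.7 foot 50.8 Fu 0.06 Fv 0.23 Fz -2.84 w 0.104
tool delta [ 0.46 15.24  2.3 ] turn 1.13 unit u: [ 0.02  -0.999  0.03 ] unit z: [-0.01  -0.03  -0.999]
```

View pics/m1.png

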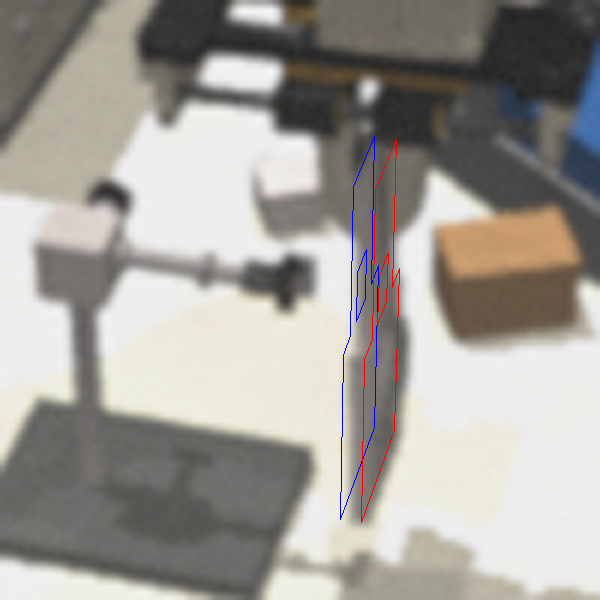

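```bash
python3 -m inch '[[[1,0.2,5,1,1],[1,0.2,5,1,0],[1,0,5,0,0],[1,0,0,0,0],[1,0,0,0,0]]]'
python3 - <<'E'
from hold import *
want(15,0,48)
cv2.imwrite("pics/m2.png",cv2.resize(eyes.get_image("side")["frame"][160:260,280:380],None,fx=6,fy=6,interpolation=cv2.INTER_CUBIC))
E
```

```text
clock: 12.8
position: [0.5569, 0.041, 0.1666]
ee_rot: [-1.003, 2.956, -0.039]
force: [-0.1, 0.7, -2.3]
width: 0.106
clock 12.8 s 24.4 lat -0.1 foot 48.2 Fu -0.56 Fv 0.36 Fz -2.29 w 0.106
tool delta [-0.05  9.4  -0.09] turn -0.02 unit u: [-0.   -1.    0.03] unit z: [-0.011 -0.03  -0.999]
```

View pics/m2.png

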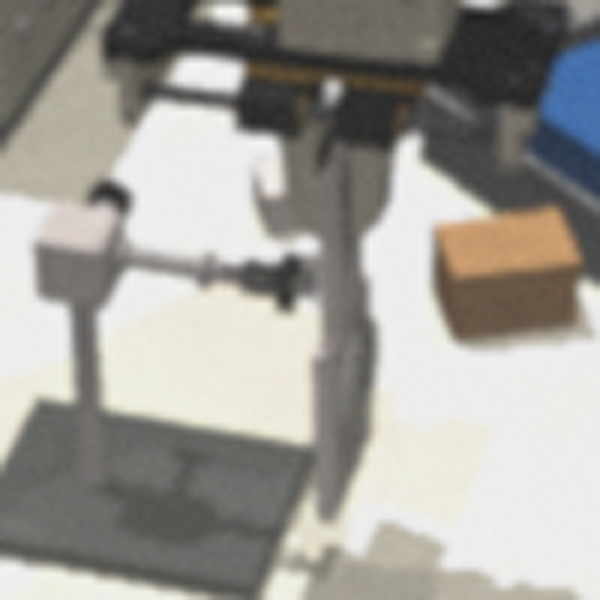

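Aligned just outside the lip (lip at px ~332,206). Move in slowly, watching force.

```bash
for i in 1; do python3 -m inch '[[[1,0,2,0,0],[1,0,2,0,0],[1,0,0,0,0]]]'; done
python3 -c "
from hold import *
want(8,0,48)"
python3 -m inch '[[[1,0,2,0,0],[1,0,2,0,0],[1,0,0,0,0]]]'
python3 -c "
from hold import *
want(8,0,48)"
```

```text
clock: 13.15
position: [0.5546, 0.0441, 0.1665]
ee_rot: [-1.002, 2.956, -0.04]
force: [0.1, 0.0, -2.5]
width: 0.107
clock 13.15 s 20.5 lat -0.1 foot 48.1 Fu 0.04 Fv 0.06 Fz -2.47 w 0.107
tool delta [-0.07 12.5  -0.3 ] turn -0.06 unit u: [-0.001 -1.     0.03 ] unit z: [-0.011 -0.03  -0.999]
clock: 13.45
position: [0.552, 0.0475, 0.1664]
ee_rot: [-1.002, 2.956, -0.04]
force: [-0.2, -0.5, -2.7]
width: 0.105
clock 13.45 s 16.3 lat -0.1 foot 48.0 Fu 0.29 Fv -0.45 Fz -2.7 w 0.105
tool delta [-0.07  8.25 -0.28] turn -0.06 unit u: [-0.001 -1.     0.03 ] unit z: [-0.011 -0.03  -0.999]
```

```bash
python3 -m inch '[[[1,0,1.5,0,0],[1,0,1.5,0,0],[1,0,0,0,0]]]'
python3 -c "
from hold import *
want(8,0,48)"
python3 -m inch '[[[1,0,1.5,0,0],[1,0,1.5,0,0],[1,0,0,0,0]]]'
python3 -c "
from hold import *
want(8,0,48)"
python3 -m inch '[[[1,0,1.5,0,0],[1,0,1.5,0,0],[1,0,0,0,0]]]'
python3 -c "
from hold import *
want(8,0,48)"
python3 - <<'E'
from hold import *
cv2.imwrite("pics/m3.png",cv2.resize(eyes.get_image("side")["frame"][160:260,280:380],None,fx=6,fy=6,interpolation=cv2.INTER_CUBIC))
E
```

```text
clock: 13.75
position: [0.55, 0.0501, 0.1663]
ee_rot: [-1.002, 2.956, -0.04]
force: [0.4, -0.3, -3.1]
width: 0.106
clock 13.75 s 13.0 lat -0.1 foot 47.9 Fu 0.5 Fv 0.16 Fz -3.08 w 0.106
tool delta [-0.06  4.96 -0.27] turn -0.06 unit u: [-0.001 -1.     0.031] unit z: [-0.011 -0.031 -0.999]
clock: 14.05
position: [0.548, 0.0526, 0.1662]
ee_rot: [-1.002, 2.956, -0.04]
force: [0.5, -0.2, -1.5]
width: 0.105
clock 14.05 s 9.8 lat -0.1 foot 47.8 Fu 0.47 Fv 0.32 Fz -1.54 w 0.105
tool delta [-0.09  1.75 -0.27] turn -0.06 unit u: [-0.001 -1.     0.031] unit z: [-0.011 -0.031 -0.999]
clock: 14.35
position: [0.5462, 0.055, 0.1661]
ee_rot: [-1.002, 2.956, -0.04]
force: [0.4, -0.2, -2.8]
width: 0.106
clock 14.35 s 6.8 lat -0.1 foot 47.7 Fu 0.46 Fv 0.21 Fz -2.81 w 0.106
tool delta [-0.11 -1.24 -0.22] turn -0.08 unit u: [-0.001 -1.     0.031] unit z: [-0.011 -0.031 -0.999]
```

View pics/m3.png

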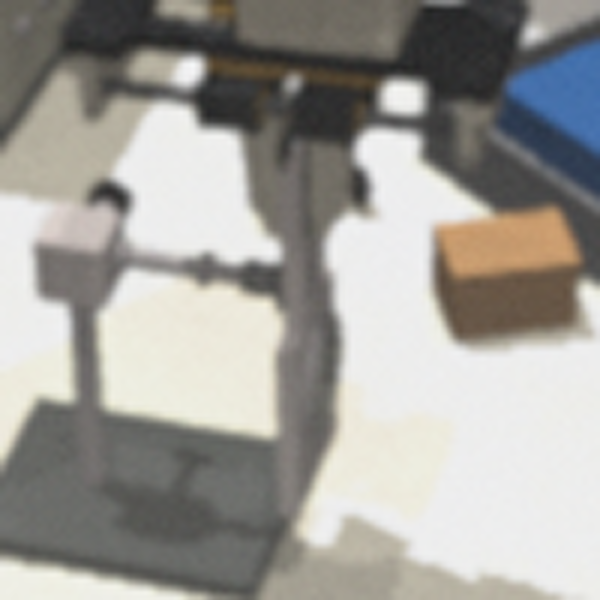

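```bash
for k in a b c; do :; done
python3 -m inch '[[[1,0,1.2,0,0],[1,0,0,0,0]]]' >/dev/null; python3 -c "
from hold import *
gstate()"
python3 -m inch '[[[1,0,1.2,0,0],[1,0,0,0,0]]]'>/dev/null; python3 -c "
from hold import *
gstate()"
python3 -m inch '[[[1,0,1.2,0,0],[1,0,0,0,0]]]'>/dev/null; python3 -c "
from hold import *
gstate()"
python3 -m inch '[[[1,0,1.2,0,0],[1,0,0,0,0]]]'>/dev/null; python3 -c "
from hold import *
gstate()"
```

```text
clock 14.6 s 6.6 lat -0.2 foot 47.9 Fu 1.72 Fv -0.1 Fz -3.18 w 0.105
clock 14.8 s 6.3 lat -0.2 foot 48.0 Fu 3.59 Fv 0.55 Fz -3.86 w 0.102
clock 15.0 s 5.5 lat -0.2 foot 48.1 Fu 3.0 Fv 0.73 Fz -3.54 w 0.105
clock 15.2 s 4.6 lat -0.2 foot 48.0 Fu 2.23 Fv 0.1 Fz -4.23 w 0.108
```

```bash

python3 -m inch '[[[1,0,1.5,0,0],[1,0,1.5,0,0],[1,0,0,0,0]]]' >/dev/null; python3 -c "
from hold import *
gstate()"
python3 -m inch '[[[1,0,1.5,0,0],[1,0,1.5,0,0],[1,0,0,0,0]]]'>/dev/null; python3 -c "
from hold import *
want(-2.4,0,48)"
```

```text
clock 15.5 s 2.0 lat -0.2 foot 48.1 Fu 3.56 Fv -0.05 Fz -4.45 w 0.106
clock 15.8 s -0.6 lat -0.2 foot 48.1 Fu 4.86 Fv 1.13 Fz -3.35 w 0.107
tool delta [-0.22  1.84  0.05] turn -0.27 unit u: [-0.004 -0.999  0.037] unit z: [-0.013 -0.037 -0.999]
```

```bash

python3 -m inch '[[[1,0,1.4,0,0],[1,0,1,0,0],[1,0,0,0,0]]]' >/dev/null; python3 - <<'E'
from hold import *
want(-2.4,0,34)
cv2.imwrite("pics/n1.png",cv2.resize(eyes.get_image("side")["frame"][160:260,280:380],None,fx=6,fy=6,interpolation=cv2.INTER_CUBIC))
E
```

```text
clock 16.1 s -2.2 lat -0.3 foot 48.2 Fu 4.09 Fv 0.39 Fz -3.95 w 0.105
tool delta [-0.1   0.76 14.16] turn -0.31 unit u: [-0.005 -0.999  0.038] unit z: [-0.013 -0.038 -0.999]
```

View pics/n1.png

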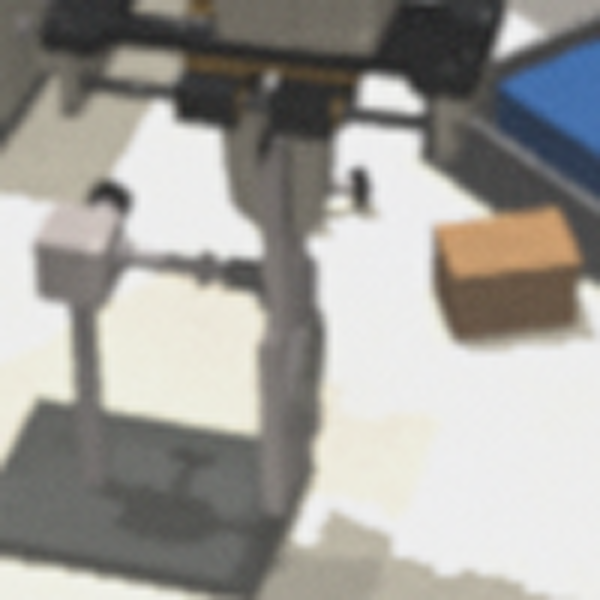

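```bash

python3 -m inch '[[[1,0,0.2,2,0],[1,0,0.1,2,0],[1,0,0,0,0]]]' >/dev/null; python3 -c "
from hold import *
gstate()"
python3 -m inch '[[[1,0,0.1,2,0],[1,0,0.1,2,0],[1,0,0,0,0]]]' >/dev/null; python3 -c "
from hold import *
gstate()"
python3 -m inch '[[[1,0,0.1,1.5,0],[1,0,0,0,0]]]' >/dev/null; python3 -c "
from hold import *
want(-2.4,0,34)"
```

```text
clock 16.45 s -1.6 lat 0.2 foot 44.8 Fu 3.89 Fv -0.44 Fz 0.05 w 0.104
clock 16.75 s -1.3 lat 0.8 foot 41.0 Fu 4.94 Fv -0.43 Fz -0.22 w 0.106
clock 16.95 s -1.2 lat 0.9 foot 39.4 Fu 3.65 Fv -0.73 Fz 0.48 w 0.108
tool delta [1.02 1.38 5.36] turn -0.35 unit u: [-0.005 -0.999  0.04 ] unit z: [-0.016 -0.04  -0.999]
```

```bash

python3 -m inch '[[[1,0.6,0.3,2,0],[1,0.4,0.1,1,0],[1,0,0,0,0]]]' >/dev/null; python3 -c "
from hold import *
gstate()"
python3 -m inch '[[[1,0,0,1.2,0],[1,0,0,0,0]]]' >/dev/null; python3 -c "
from hold import *
gstate()"
python3 -m inch '[[[1,0,0,1,0],[1,0,0,0,0]]]' >/dev/null; python3 -c "
from hold import *
want(-2,0,34)"
```

```text
clock 17.25 s -1.4 lat 0.4 foot 36.3 Fu 4.63 Fv 0.13 Fz 0.31 w 0.104
clock 17.45 s -1.3 lat 0.5 foot 35.0 Fu 4.93 Fv -0.23 Fz 0.14 w 0.111
clock 17.65 s -1.3 lat 0.5 foot 33.7 Fu 5.59 Fv -0.74 Fz 1.03 w 0.109
tool delta [ 0.53  0.71 -0.29] turn -0.34 unit u: [-0.005 -0.999  0.04 ] unit z: [-0.018 -0.04  -0.999]
```

```bash

python3 -m inch '[[[1,0,0,1,0],[1,0,0,0,0]]]' >/dev/null; python3 -c "
from hold import *
gstate()"
python3 -m inch '[[[1,0,0,1,0],[1,0,0,0,0]]]' >/dev/null; python3 -c "
from hold import *
gstate()"
python3 -m inch '[[[1,0,0,1,0],[1,0,0,0,0]]]' >/dev/null; python3 - <<'E'
from hold import *
want(-2,0,34)
cv2.imwrite("pics/n2.png",cv2.resize(eyes.get_image("side")["frame"][160:260,280:380],None,fx=6,fy=6,interpolation=cv2.INTER_CUBIC))
E
```

```text
clock 17.85 s -1.2 lat 0.6 foot 32.6 Fu 4.74 Fv -0.04 Fz 1.6 w 0.11
clock 18.05 s -1.2 lat 0.6 foot 31.8 Fu 3.73 Fv -1.34 Fz 3.49 w 0.103
clock 18.25 s -1.2 lat 0.6 foot 31.1 Fu 3.49 Fv -1.5 Fz 4.44 w 0.105
tool delta [ 0.59  0.72 -2.97] turn -0.35 unit u: [-0.005 -0.999  0.04 ] unit z: [-0.018 -0.04  -0.999]
```

View pics/n2.png

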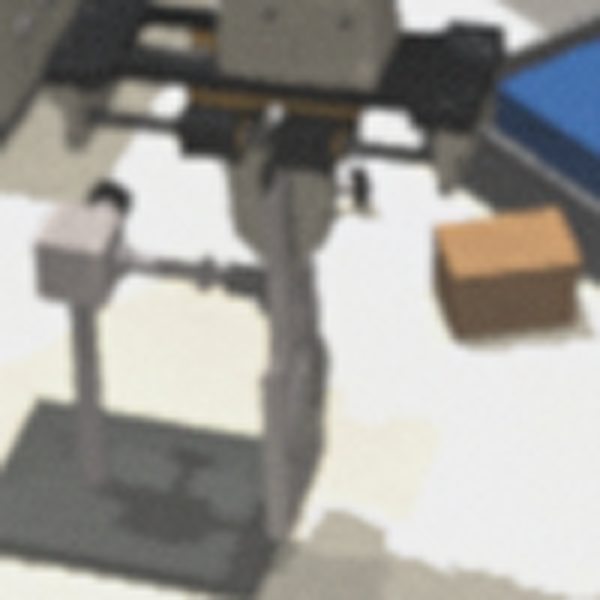

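```bash

python3 -m inch '[[[1,0,-1,0,0],[1,0,0,0,0]]]' >/dev/null; python3 -c "
from hold import *
gstate()"
python3 -m inch '[[[1,0,-1,0,0],[1,0,0,0,0]]]' >/dev/null; python3 -c "
from hold import *
gstate()"
```

```text
clock 18.5 s -0.7 lat 0.7 foot 31.4 Fu 4.89 Fv -2.21 Fz 4.19 w 0.111
clock 18.7 s -0.2 lat 0.7 foot 31.5 Fu 4.36 Fv -0.9 Fz 5.24 w 0.103
```

```bash

python3 -m inch '[[[1,0,-1,0,0],[1,0,0,0,0]]]' >/dev/null; python3 -c "
from hold import *
gstate()"
python3 -m inch '[[[1,0,-1,0,0],[1,0,0,0,0]]]' >/dev/null; python3 -c "
from hold import *
gstate()"
python3 -m inch '[[[1,0,-1,0,0],[1,0,0,0,0]]]' >/dev/null; python3 -c "
from hold import *
gstate()"
```

```text
clock 18.9 s 0.4 lat 0.7 foot 31.4 Fu 3.87 Fv 0.08 Fz 4.06 w 0.101
clock 19.1 s 0.8 lat 0.7 foot 31.3 Fu 2.09 Fv -0.83 Fz 4.6 w 0.106
clock 19.3 s 0.9 lat 0.7 foot 31.2 Fu 2.32 Fv -1.81 Fz 5.8 w 0.105
```

```bash

python3 -m inch '[[[1,0,-1.2,0,0],[1,0,0,0,0]]]' >/dev/null; python3 -c "
from hold import *
gstate()"
python3 -m inch '[[[1,0,-1.2,0,0],[1,0,0,0,0]]]' >/dev/null; python3 - <<'E'
from hold import *
gstate()
cv2.imwrite("pics/n3.png",cv2.resize(eyes.get_image("side")["frame"][160:260,280:380],None,fx=6,fy=6,interpolation=cv2.INTER_CUBIC))
E
```

```text
clock 19.5 s 1.0 lat 0.8 foot 31.1 Fu 2.8 Fv -1.61 Fz 5.03 w 0.107
clock 19.7 s 1.0 lat 0.8 foot 31.0 Fu 1.64 Fv -1.22 Fz 5.71 w 0.11
```

View pics/n3.png

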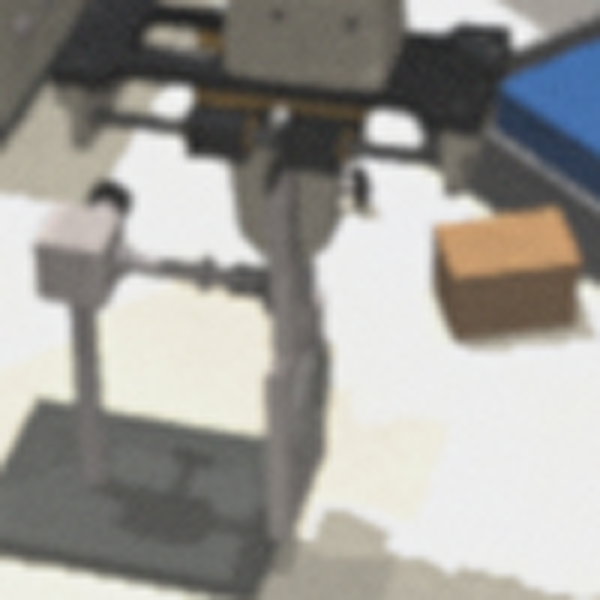

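```bash

python3 -m inch '[[[1,0,0,0,0],[0.85,0,0,0,0],[0.75,0,0,0,0],[0.65,0,0,0,0],[0.65,0,0,0,0]]]' 5
python3 - <<'E'
from hold import *
gstate()
cv2.imwrite("pics/o1.png",cv2.resize(eyes.get_image("side")["frame"][160:260,280:380],None,fx=6,fy=6,interpolation=cv2.INTER_CUBIC))
E
```

```text
clock: 20.25
position: [0.5421, 0.0617, 0.1479]
ee_rot: [-1.002, 2.953, -0.036]
force: [-0.2, -0.4, 0.4]
width: 0.335
clock 20.25 s -1.0 lat 0.6 foot 29.5 Fu 0.15 Fv -0.39 Fz 0.44 w 0.335
```

View pics/o1.png

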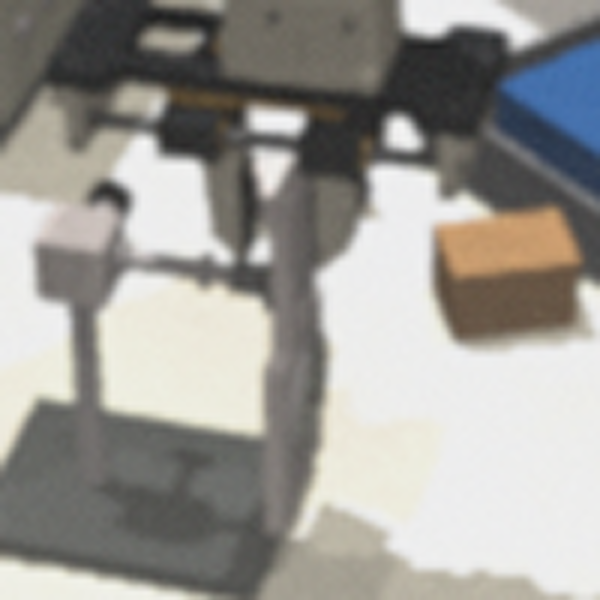

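```bash

python3 -m inch '[[[0.6,0,-0.4,-10,0],[0.6,0,-0.4,-10,0],[0.6,0,-0.6,-15,0],[0.6,0,-1,-25,0],[0.6,0,-1,-30,0],[0.6,0,0,-30,0],[0.6,0,0,0,0],[0.6,0,0,0,0]]]'
python3 - <<'E'
from hold import *
gstate()
a=eyes.get_image("side")["frame"]
cv2.imwrite("pics/p1.png",cv2.resize(a[160:260,280:380],None,fx=6,fy=6,interpolation=cv2.INTER_CUBIC))
cv2.imwrite("pics/p2.png",a)
E
```

```text
clock: 21.1
position: [0.5407, 0.0605, 0.2785]
ee_rot: [-1.001, 2.95, -0.036]
force: [0.2, 0.1, -0.6]
width: 0.398
clock 21.1 s -1.0 lat -1.4 foot 160.1 Fu 0.02 Fv 0.23 Fz -0.64 w 0.398
```

View pics/p1.png

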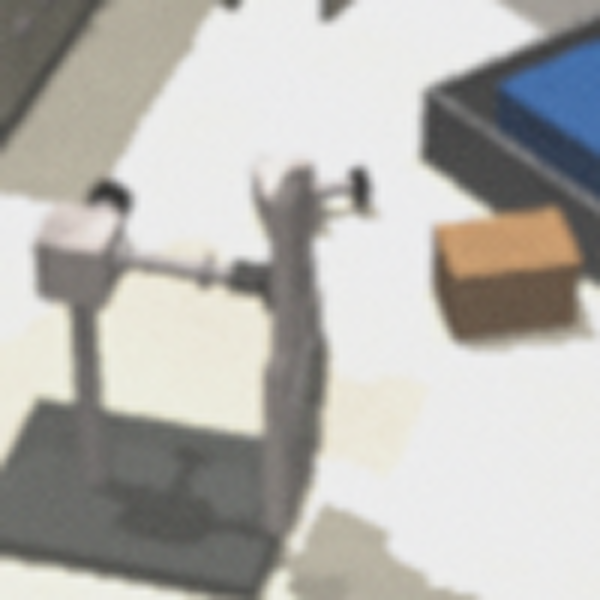

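View pics/p2.png

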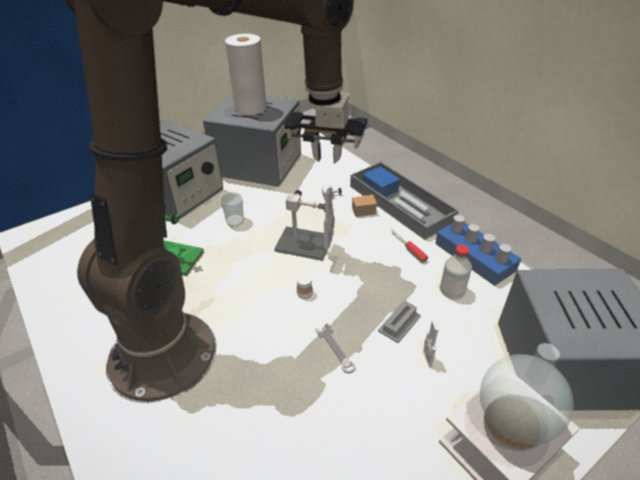

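```bash

python3 -m inch '[[[0.6,0,0,-30,0],[0.6,27,-36,0,0],[0.6,27,-36,0,0],[0.6,27,-36,0,0],[0.6,27,-36,0,0],[0.6,27,-36,0,0],[0.6,27,-36,0,0],[0.6,0,0,0,0],[0.6,0,0,0,0]]]'
python3 - <<'E'
from hold import *
t=eyes.get_image("top")["frame"];a=eyes.get_image("side")["frame"]
m=np.zeros((600,800,3),np.uint8)
m[:400,:400]=cv2.resize(t[180:260,240:320],(400,400),interpolation=cv2.INTER_CUBIC)
m[:,400:]=cv2.resize(a[165:265,290:357],(400,600),interpolation=cv2.INTER_CUBIC)
cv2.imwrite("pics/q1.png",m)
print(proj("top",[*(COL+U*.0055),.170]),proj("top",[*(COL+U*.0065),.214]))
E
```

```text
clock: 22.05
position: [0.5397, -0.2168, 0.3065]
ee_rot: [-1.012, 2.958, -0.031]
force: [1.2, 0.5, -0.4]
width: 0.396
[[299.4187853  202.44293654]] [[298.58698148 197.87467086]]
```

View pics/q1.png

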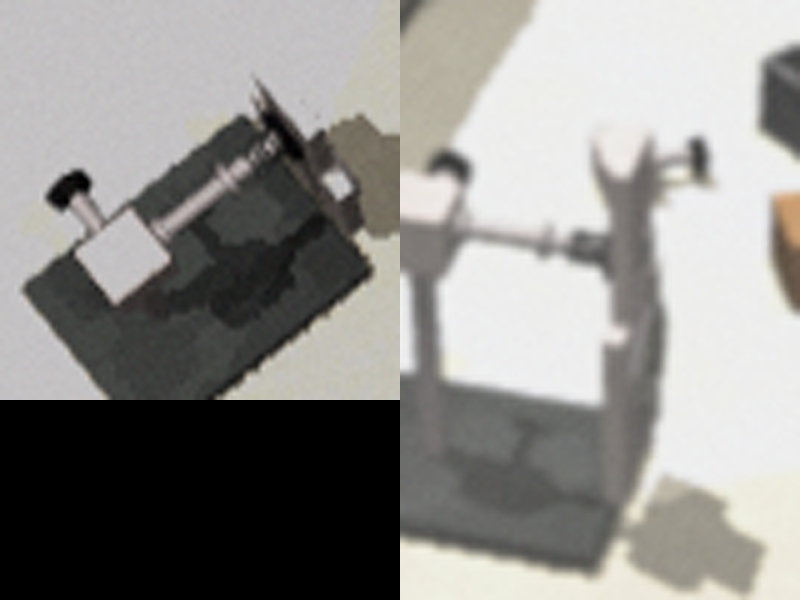

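```bash
python3 -c "
from hold import *
c=COL+U*.0035
for f in(.028,.033,.038,.045): print(f,[proj('side',[*(c+V*y-U*x),f]).round(1).tolist() for y,x in((-.035,.005),(-.035,-.005))], [proj('side',[*(c+V*y-U*.005),f+.18]).round(1).tolist() for y in(-.02,.02)])
print(workorder.sign_off())"
```

```text
0.028 [[[323.6, 249.8]], [[327.0, 250.4]]] [[[324.7, 195.7]], [[328.7, 187.4]]]
0.033 [[[323.6, 248.5]], [[327.0, 249.1]]] [[[324.7, 194.2]], [[328.7, 185.9]]]
0.038 [[[323.6, 247.2]], [[327.0, 247.8]]] [[[324.7, 192.6]], [[328.7, 184.3]]]
0.045 [[[323.6, 245.4]], [[327.0, 246.0]]] [[[324.6, 190.4]], [[328.7, 182.2]]]
the job is handed in; nothing more can be done
None
```

The larger gauge is off the rack and hanging by its eye on the grey stand's hook, dial outward. It is clamped between the collar and the lip and let go. I handed the job in at about 22 s of the 51 s allowed.

**Placing, by feel:**
- The plate met the collar at about 3 N. I pushed it back about 9 mm, which took 4–5 N, then lowered the gauge behind the lip.
- The eye bore on the rod once the foot was about 33 mm above the table. The measured vertical force peaked at about 6 N, well under 25 N.
- I then eased the gauge outward until it stopped against the lip. After the fingers opened, the forces read about zero.

**Last pictures, both cameras, with the arm withdrawn:**
- The gauge hangs behind the lip with the collar against its back. Its foot corner, at side pixel (325, 248), matches a foot height of about 33 mm, which means fully down.
- The side picture taken after release showed the other things on the bench where they were at the start. The later close-ups covered only the stand.

**What disagreed:**
- **Tool height:** the reported TCP lay about 30 mm beyond the fingertips seen by the side camera. A first trial close above the gauge met nothing, which confirmed it. I corrected for this by vision and by the rack's known height.
- **Tool tilt:** the tool leaned about 2° throughout, which did no visible harm.
- **Lip not seen directly:** the plate hides it from both cameras, so the seating behind it rests on the forces and where the plate stopped.

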